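# Fit a carved horse-head finial into its plinth on the stop board

### The job

On the stop board, push the dark walnut plinth square into the corner, tight against both the long fence and the side stop. Then take the pale horse-head finial from the drilled stand, enter its tenon in the plinth's bore, turn it until the key slips into the keyway and push it fully home, with the plinth still tight in the corner and the other things on the bench left where they are. Finish holding: still gripping the horse head and pressing it firmly down into the plinth, without letting go.

Things in the scene. Friction and masses are not known exactly. Their poses are not given: they have to be found in the camera images.
- stop_corner (a point): inner corner of the fixed stop board, on its base's upper face (18 mm above the bench). x points to the long fence: its face is the plane x = 0 (260 mm long, 35 thick, 24 high). The side stop's face is the plane y = 0, the stop (150 mm long, 30 wide, 24 high) lies on the -y side. z up. The free base reaches to x = -245 and y = +230 mm
- plinth: loose walnut block on the stop board, 80 mm along x, 100 along y, 42 high, 0.2 to 0.33 kg; origin at the centre of its underside. Its +x face goes on the fence and its -y face on the side stop: its origin then lies at (-40, 50, 0) mm from stop_corner, axes parallel. Bore in the middle of its top: 26.5 mm wide, 34 deep; keyway 10 mm wide, full depth, on the bore's -x side, out to 20.5 mm from the axis
- plinth_corner (a point): bottom corner of the plinth at its +x, -y corner (40, -50, 0 mm from its origin), the corner that goes into the stops; axes as the plinth
- bore_mouth (a point): centre of the bore's mouth, on the plinth's top face, 42 mm above its underside; axes as the plinth
- horse_grip (a point): grip point in the middle of the pale finial's neck, half-way through it. z up, the horse looks along +x; flat sides at y = -14 and +14 mm, flat for 18 mm before and behind this point and 28 mm below it. Ears rise 44 mm above it; a 48 mm wide collar lies 46 to 54 mm below it, its underside is the shoulder. The tenon's axis passes 5 mm in front (+x) of this point; the tenon's foot is 84 mm below
- horse_head: the same finial (128 mm high, 0.13 to 0.18 kg), origin at the centre of the tenon's foot. Tenon 25 mm wide, 30 long. A dark key 8 mm wide stands out of its -x side (under the mane) to 19 mm from the axis, over the upper 18 mm; the lowest 12 mm are plain and enter the bore at any angle, then the key rides on the plinth's top until it meets the keyway. At the start it looks away from the robot within about 60 degrees
- shoulder (a point): point on the finial's axis at the level of its shoulder, 30 mm above the tenon's foot; meets bore_mouth when the finial is home
- stand: drilled hardwood block, 80 x 260 x 30 mm, fixed; origin at the centre of its underside, long side along its y. Two round holes of 27 mm, 11 mm deep, at y = -70 and +70 mm, hold the horse head and the acorn finial, either way round. Lift a finial straight up by 15 mm or more to clear it
- acorn_finial: bystander: darker, acorn-shaped turned finial (48 mm wide, 100 mm high) in the stand's other hole; origin at its foot
- glue_bottle: bystander: white squeeze bottle, 64 mm wide, 190 mm high, at the back
- wax_jar: bystander: amber jar with orange cap, 56 mm wide, 65 mm high, at the back
- mallet: bystander: carver's mallet standing on its head, 84 mm wide, 238 mm high, to the right
- gouge: bystander: carving gouge lying at the near left, 225 mm long
- offcut: bystander: pale offcut, 120 x 45 x 30 mm, at the near left
- cork_block: bystander: cork sanding block, 100 x 60 x 35 mm, to the left
- try_square: bystander: try square lying at the near right, stock 120 mm, blade 150 mm
Not all that is in view belongs to the job. Leave any green look-alike of the horse_head alone.

How it is judged:
On the way, in this order (a step that is already met when the one before it is completed fails the run):
1. the plinth lies on the stop board square and tight against the fence and the side stop (within 2 mm of both, within 1.5 degrees) (x of plinth_corner in the frame of stop_corner between -0.002 and 0.002 m and y of plinth_corner in the frame of stop_corner between -0.002 and 0.002 m and z of plinth_corner in the frame of stop_corner below 0.003 m and angle between the x axis of plinth and the x axis of stop_corner, either way round below 0.026 rad), for 0.2 s.
2. the horse head's tenon and key are home in the plinth: shoulder down on the plinth's top (within 2 mm) (z of shoulder in the frame of plinth below 0.044 m and distance between shoulder and bore_mouth below 0.003 m and angle between the z axis of horse_head and the z axis of plinth, either way round below 0.05 rad), for 0.1 s.
At the end, for the whole second after the job is handed in: The horse head is fully home in the plinth (shoulder within 2 mm of its top, upright within 3 degrees), the plinth is within 3 mm of the fence and the side stop and square within 2.5 degrees, and the gripper still grips the head and presses it down with more than 5 N (all of step 2 and x of plinth_corner in the frame of stop_corner between -0.003 and 0.003 m and y of plinth_corner in the frame of stop_corner between -0.003 and 0.003 m and z of plinth_corner in the frame of stop_corner below 0.003 m and angle between the x axis of plinth and the x axis of stop_corner, either way round below 0.045 rad and contact force between horse_head and plinth above 5 N and contact force between the fingers and horse_head above 2 N and linear speed of horse_head below 0.02 m/s); the arm keeps its last pose, push and grip.
It fails at once if the acorn finial is moved by more than 25 mm (distance of acorn_finial from where it was at the start of the episode above 0.025 m).
It fails at once if another thing on the bench is moved by more than 25 mm (distance of any of glue_bottle, wax_jar, mallet, gouge, offcut, cork_block, try_square from where it was at the start of the episode above 0.025 m).
It also fails if it takes over 72 s, if anything falls off the work surface, if the arm or the gripper's body presses on something with over 40 N, if the wrist force passes 120 N, or if a joint passes its speed limit or range.

### The arm

A 7-joint arm with a two-finger parallel gripper is mounted at the origin on the work surface. World frame = base frame: x ahead of the robot, y to its left, z up, the work surface at z = 0. Lengths are in m, angles in rad, forces in N, time in s.
With the tool pointing down it reaches from about 0.425 to 0.95 m from the base axis. Payload 4.7 kg.
Tool frame: the origin (TCP) lies midway between the tips of the shut fingers; the grasp point (between the pads) lies pinch_z behind it (pinch_z is the distance from the TCP to the grasp point, in m); y points along the fingers, x is the direction in which the jaws open and shut, and the axes are right-handed (so a half turn about y gives the same grasp; the last joint's range is limited). The gripper opens to 85 mm and grips with 20 to 120 N. Pads are 22 mm wide; open, the fingers measure 114 mm over their backs; the gripper's body (76 mm by 85 mm) begins 54 mm behind the grasp point. The pads swing forward as they close: fully open they stand 13 mm farther back than shut.
Start: joints at [1.111, 0.469, -0.049, 1.532, 0.024, 1.141, -0.082], TCP at [0.282, -0.613, 0.231] pointing down, gripper open.
Joint ranges: [-2.59, 2.59], [-0.33, 1.99], [-1.39, 1.29], [0.1, 2.45], [-1.04, 4.18], [0.21, 1.99], [-2.66, 2.66]. Speed limits (rad/s): [2.57, 2.57, 3.14, 3.14, 3.14, 3.14, 3.14].

### API

Orientations are given as a unit quaternion [w, x, y, z].
In Python, from bench import * gives the robot as it stands. The module is installed in compiled form; this text tells all that it offers.
- The arm moves only by the tool arm_command, never from a script. Its argument "plan" is one flat list of numbers, 7 for each row, row after row: the shift along the world's x, y, z in mm, then the turn, a rotation vector about the world's x, y, z in rad, then the closure, from -1 (fully open) to 1 (shut), so that 0 is half open. In form: [dx, dy, dz, wx, wy, wz, claw, dx, dy, dz, wx, wy, wz, claw, ...]. A call has 1 to 12 rows; each row shifts and turns the commanded pose from where the row before left it; what a row does not reach is not made up. A row lasts 1/8 s, in which the tool goes at most 62.5 mm and 10.7 degrees, less where a joint would pass 70% of its speed; a pose out of reach is approached as far as the arm can. A call with a gripper value outside its range is refused whole. The fingers move at their own pace and stop on an object; "squeeze" is the grip in N (left out, the last holds). Time passes only in rows, so rows that do not move let the fingers close. It gives the time, the measured TCP pose, the force and the opening at its end, in the units of the state.
- get_state(): the state, without advancing time (a new reading comes with each control period).
- snapshot(name): name is "scene" or "side" or "wrist"; returns the picture (420x560x3 uint8, red, green, blue); there is no depth.
- camera_params(name): a dict with "fx", "fy", "cx", "cy" (pixels), "cam_to_world" (4x4, takes a point from camera to world coordinates). Camera axes: x right, y up, looking along -z (the intrinsics and any distortion apply to the point x, -y, -z); pixel columns grow to the right and rows downward; lengths in m; the calibration is good to about 2 mm. A picture is of the moment at which its call begins: read the wrist's pose just before it. camera_params takes no time and is no camera call; for the wrist camera it gives the pose at the moment of the call.
- sign_off(): hands the job in, once; it reports no verdict.
The state is a dict: "time": time; "joint_pos": joint angles; "qd": joint speeds; "joint_torque": joint torques, N m; "position": TCP position; "eef_rot": TCP orientation; "wrist_force": force on the tool from outside, world axes, zero at the start; "ft_torque": the same for the moment, N m; "gripper_width": finger opening in m.
Only numpy, scipy, OpenCV 4.12 (cv2) and the standard library are available. Lean on these libraries where they do the work, as an engineer would, in place of code of your own. Each camera call takes 0.05 s, during which the arm holds its last target.

## Working session

There is one attempt and no reset: what is moved stays moved. The work goes in short steps, Python scripts to look and compute and a tool call to move; the robot and the scene stay as the last step left them, time stands still between calls to the robot, and variables do not carry over. Pictures are saved under pics/ and viewed, and the job is handed in when it is done.

Besides the shell and the picture viewer there is one more tool, called as name(argument=value, ...) on one line, values as JSON. arm_command: Moves the arm, as the interface text tells. Its arguments: {"type":"object","properties":{"plan":{"type":"array","items":{"type":"number"}},"squeeze":{"type":"number"}},"required":["plan"]}

```bash
mkdir -p pics
python3 - <<'E'
from bench import *
import cv2
s=get_state()
for k in s: print(k,s[k])
for n in ["scene","side","wrist"]:
    p=camera_params(n); im=snapshot(n)
    cv2.imwrite(f"pics/{n}0.png",im[:,:,::-1]); print(n,p)
E
```

```text
time 0.0
joint_pos [ 1.11108633  0.46946853 -0.04859108  1.53369642  0.024071    1.14097163
 -0.08228417]
qd [ 8.07105868e-05  7.47883103e-04  2.16961916e-03  7.66419711e-04
  9.66269936e-04  3.27927429e-04 -1.50405490e-04]
joint_torque [ 3.68781857e-04 -5.10313618e+01 -4.65167128e-02 -2.37710363e+01
  1.07257365e-02  7.58825568e-03  2.28858903e-05]
position [ 0.28165825 -0.61279063  0.23024207]
eef_rot [ 0.5956823  -0.59496232  0.38215571 -0.38097173]
wrist_force [-0.46559657 -0.53994303 -0.64852748]
ft_torque [-0.01748627 -0.06040255  0.01246908]
gripper_width 0.0856535359312525
scene {'fx': 444.2141610732399, 'fy': 444.2141610732399, 'cx': 278.31590046847515, 'cy': 208.1704625369172, 'cam_to_world': array([[ 0.80577143, -0.4525479 ,  0.38201152,  1.04283858],
       [ 0.59221441,  0.61156825, -0.52465833, -0.63995536],
       [ 0.00380691,  0.64898742,  0.76078961,  1.14013084],
       [ 0.        ,  0.        ,  0.        ,  1.        ]])}
side {'fx': 379.5960811794911, 'fy': 379.5960811794911, 'cx': 287.60919892885533, 'cy': 204.72211010200155, 'cam_to_world': array([[-0.99374373,  0.07723985, -0.08066843,  0.41908363],
       [-0.10961612, -0.53617784,  0.83695736,  1.04100508],
       [ 0.02139383,  0.8405637 ,  0.54129011,  0.73699741],
       [ 0.        ,  0.        ,  0.        ,  1.        ]])}
wrist {'fx': 291.92821726623794, 'fy': 291.92821726623794, 'cx': 275.5060987680002, 'cy': 213.2242937408442, 'cam_to_world': array([[ 0.41737297,  0.86250345,  0.28616008,  0.35589108],
       [-0.90873468,  0.39649921,  0.13034438, -0.57931457],
       [-0.00103977, -0.31444581,  0.94927485,  0.37356571],
       [ 0.        ,  0.        ,  0.        ,  1.        ]])}
```

View pics/scene0.png

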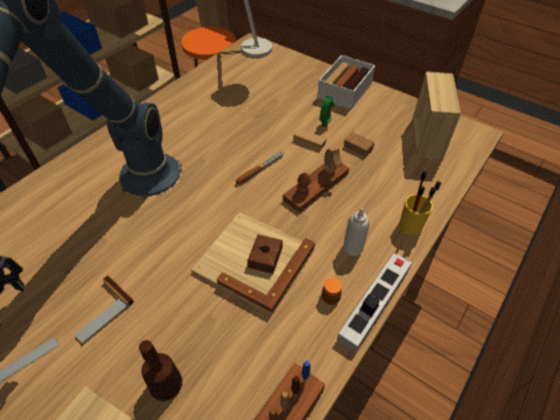

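View pics/side0.png

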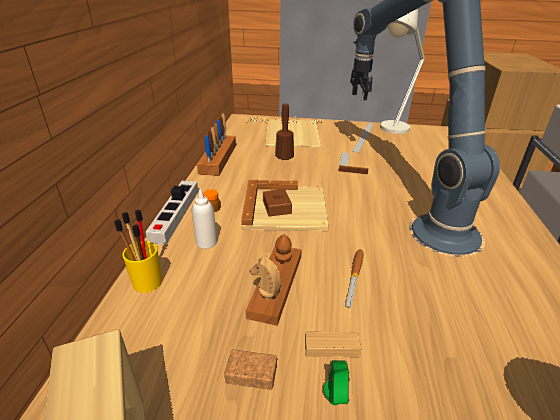

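View pics/wrist0.png

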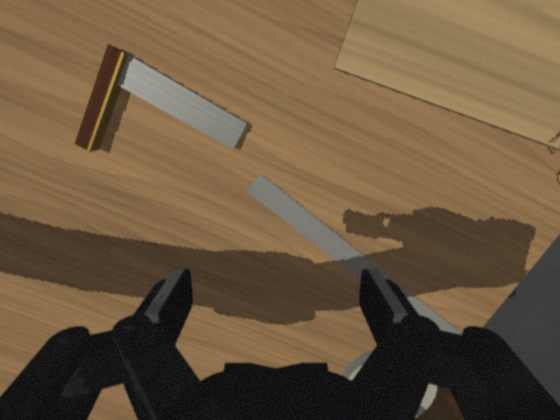

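Horse candidates: the pale one in the stand at scene (333,158) / side (265,275); the green look-alike at scene (326,110) / side (338,382), to be left alone; the acorn at scene (304,180) / side (283,245). I choose the pale one and check it in crops.

Run:
```python
import cv2
a=cv2.imread("pics/scene0.png");b=cv2.imread("pics/side0.png")
def crop(im,x,y,w,h,s,n):
    cv2.imwrite(n,cv2.resize(im[y:y+h,x:x+w],None,fx=s,fy=s,interpolation=cv2.INTER_CUBIC))
crop(a,185,205,140,110,5.5,"pics/c1.png")
crop(b,235,170,100,70,8,"pics/c2.png")
crop(b,230,225,80,100,6,"pics/c3.png")
crop(a,275,140,80,75,8,"pics/c4.png")
```

```text
(no output)
```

View pics/c1.png

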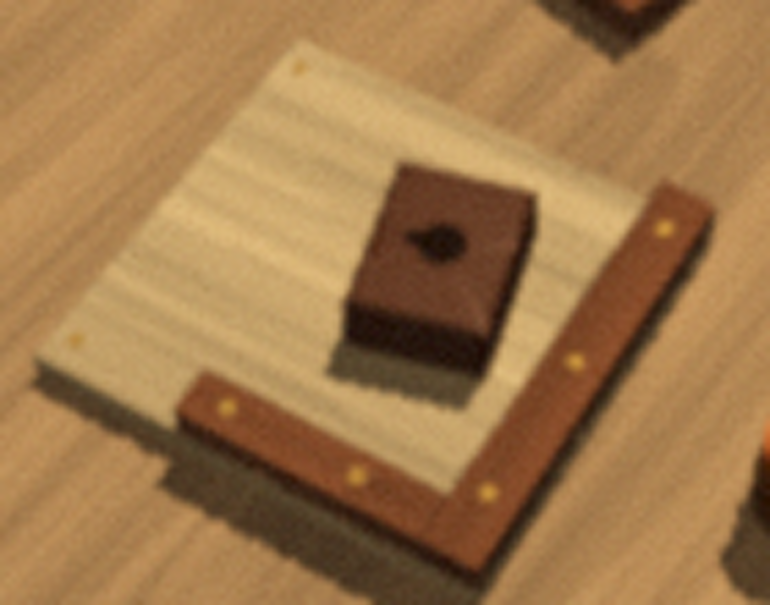

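View pics/c2.png

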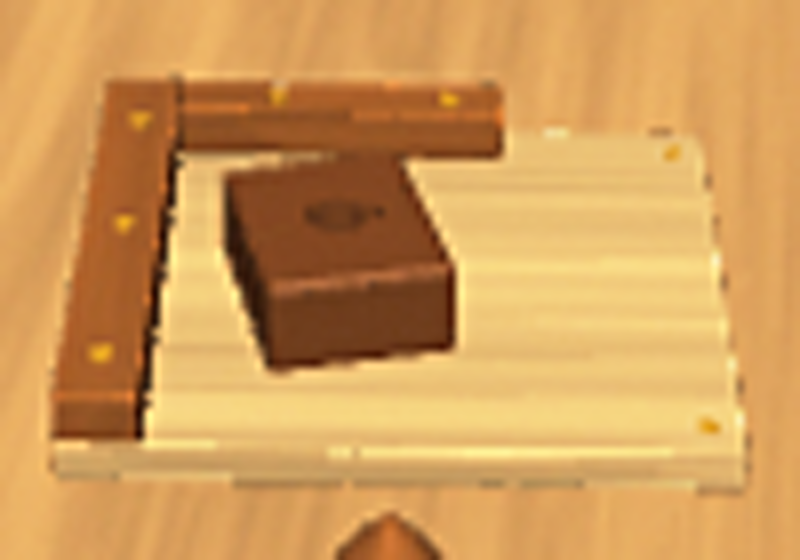

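View pics/c3.png

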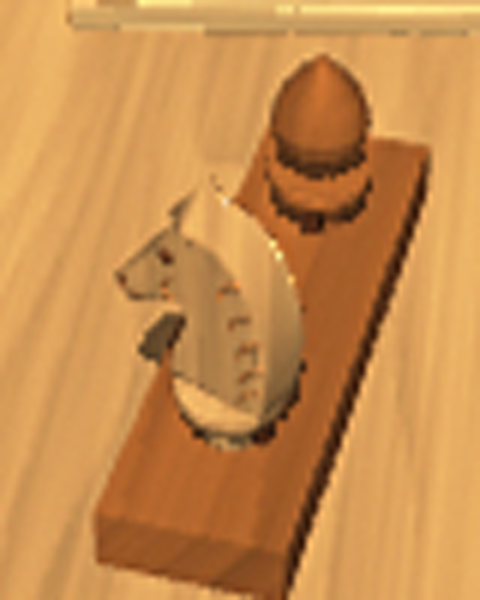

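View pics/c4.png

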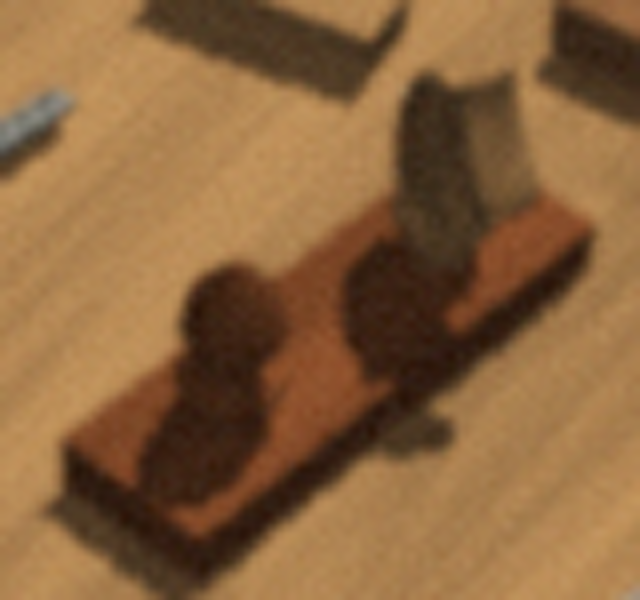

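```bash
cat > h.py <<'E'
from bench import *
import numpy as np, cv2
def ray(p,uv):
    uv=np.atleast_2d(uv).astype(float)
    d=np.stack([(uv[:,0]-p['cx'])/p['fx'],-(uv[:,1]-p['cy'])/p['fy'],-np.ones(len(uv))],1)
    T=p['cam_to_world']; return T[:3,3],d@T[:3,:3].T
def onz(p,uv,z):
    o,d=ray(p,uv); return o+d*((z-o[2])/d[:,2])[:,None]
def proj(p,X):
    X=np.atleast_2d(X);T=p['cam_to_world'];c=(X-T[:3,3])@T[:3,:3]
    return np.stack([p['cx']+p['fx']*c[:,0]/-c[:,2],p['cy']-p['fy']*c[:,1]/-c[:,2]],1)
def cr(off,s,uv): return (np.array(uv)+.5)/s-.5+np.array(off)
def snap(n,name):
    p=camera_params(n); im=snapshot(n)[:,:,::-1].copy(); cv2.imwrite("pics/"+name+".png",im); return p,im
def crop(im,x,y,w,h,s,n):
    cv2.imwrite("pics/"+n+".png",cv2.resize(im[y:y+h,x:x+w],None,fx=s,fy=s,interpolation=cv2.INTER_CUBIC))
E
python3 - <<'E'
from h import *
np.set_printoptions(precision=4,suppress=True)
S=camera_params("scene");D=camera_params("side")
a=lambda l:cr((185,205),5.5,l)
b=lambda l:cr((235,170),8,l)
print("plinth top scene\n",onz(S,a([(402,163),(537,195),(487,335),(348,303),(445,243),(410,237)]),.06))
print("plinth top side\n",onz(D,b([(226,175),(400,152),(455,262),(268,283),(335,214),(380,211)]),.06))
print("fence/stop top inner scene",onz(S,a([(658,185),(450,492),(205,372)]),.042))
print("fence/stop top inner side",onz(D,b([(147,390),(178,105),(500,115)]),.042))
print("base scene",onz(S,a([(300,40),(40,358)]),.018))
print("base side",onz(D,b([(700,135),(742,465),(55,442)]),.018))
c=lambda l:cr((230,225),6,l); d=lambda l:cr((275,140),8,l)
print("stand side",onz(D,c([(98,517),(288,555),(430,148)]),.03))
print("stand scene",onz(S,d([(70,445),(200,538),(592,232)]),.03))
print("acorn collar side",onz(D,c([(318,190)]),.06), "acorn top",onz(D,c([(321,55)]),.119),onz(S,d([(238,268)]),.119))
print("horse collar side",onz(D,c([(240,405)]),.055),"nose",onz(D,c([(120,280)]),.12),"ear",onz(D,c([(210,180)]),.147))
print("ear scene",onz(S,d([(428,75),(512,78)]),.147))
E
```

```text
plinth top scene
 [[ 0.5117 -0.0164  0.06  ]
 [ 0.5847  0.0103  0.06  ]
 [ 0.617  -0.0788  0.06  ]
 [ 0.5459 -0.1064  0.06  ]
 [ 0.5636 -0.0452  0.06  ]
 [ 0.546  -0.0532  0.06  ]]
plinth top side
 [[ 0.6147 -0.0782  0.06  ]
 [ 0.5422 -0.1089  0.06  ]
 [ 0.509  -0.0223  0.06  ]
 [ 0.5834  0.0047  0.06  ]
 [ 0.5635 -0.053   0.06  ]
 [ 0.5448 -0.0582  0.06  ]]
fence/stop top inner scene [[ 0.6273  0.0669  0.042 ]
 [ 0.6512 -0.1561  0.042 ]
 [ 0.5044 -0.176   0.042 ]]
fence/stop top inner side [[ 0.6235  0.0619  0.042 ]
 [ 0.6522 -0.1672  0.042 ]
 [ 0.5036 -0.1798  0.042 ]]
base scene [[ 0.3851  0.0442  0.018 ]
 [ 0.4153 -0.212   0.018 ]]
base side [[ 0.4107 -0.2169  0.018 ]
 [ 0.385   0.0465  0.018 ]
 [ 0.6604  0.0692  0.018 ]]
stand side [[0.5719 0.4278 0.03  ]
 [0.4942 0.4371 0.03  ]
 [0.4588 0.1804 0.03  ]]
stand scene [[0.4649 0.182  0.03  ]
 [0.5382 0.172  0.03  ]
 [0.5766 0.4236 0.03  ]]
acorn collar side [[0.5051 0.2535 0.06  ]] acorn top [[0.5074 0.2304 0.119 ]] [[0.5093 0.2349 0.119 ]]
horse collar side [[0.5211 0.3844 0.055 ]] nose [[0.568  0.3872 0.12  ]] ear [[0.5373 0.3544 0.147 ]]
ear scene [[0.5239 0.3513 0.147 ]
 [0.5528 0.3704 0.147 ]]
```

Run:
```python
from h import *
from scipy.spatial.transform import Rotation as R
np.set_printoptions(precision=4,suppress=True)
s=get_state();q=s['eef_rot'];r=R.from_quat([q[1],q[2],q[3],q[0]]).as_matrix()
print(r); p=camera_params("wrist")['cam_to_world']
print("cam in tool",r.T@(p[:3,3]-s['position']),"\n",r.T@p[:3,:3])
S=camera_params("scene");D=camera_params("side")
print("mallet",onz(S,[(162,388)],.0),onz(D,[(285,157)],0), onz(S,[(147,345)],.238))
print("gouge",onz(D,[(359,252),(349,305)],0),"bottle",onz(D,[(205,243)],0),"jar",onz(D,[(212,208)],0))
```

```text
[[ 0.4176 -0.0007  0.9086]
 [-0.9086  0.0013  0.4176]
 [-0.0015 -1.     -0.    ]]
cam in tool [ 0.0003 -0.1432  0.0814] 
 [[ 1.      0.0005 -0.0006]
 [-0.0007  0.3144 -0.9493]
 [-0.0003  0.9493  0.3144]]
mallet [[ 0.5868 -0.5042  0.    ]] [[ 0.5835 -0.4873  0.    ]] [[ 0.5919 -0.4887  0.238 ]]
gouge [[0.2861 0.1331 0.    ]
 [0.3217 0.3494 0.    ]] bottle [[0.757  0.1541 0.    ]] jar [[ 0.7896 -0.0395  0.    ]]
```

arm_command(plan=[20, 44, 2, 0, 0, -0.027, 0, 20, 44, 2, 0, 0, -0.027, 0, 20, 44, 2, 0, 0, -0.027, 0, 20, 44, 2, 0, 0, -0.027, 0, 20, 44, 2, 0, 0, -0.027, 0, 20, 44, 2, 0, 0, -0.027, 0, 20, 44, 2, 0, 0, -0.027, 0, 20, 44, 2, 0, 0, -0.027, 0, 20, 44, 2, 0, 0, -0.027, 0, 20, 44, 2, 0, 0, -0.027, 0, 20, 44, 2, 0, 0, -0.027, 0, 20, 44, 2, 0, 0, -0.027, 0])

```text
time: 1.65
position: [0.5222, -0.084, 0.2553]
eef_rot: [-0.526, 0.526, -0.473, 0.473]
wrist_force: [0.5, 0.6, 0.4]
gripper_width: 0.0427
```

Run:
```python
from h import *
s=get_state();print(s['time'],s['position'],s['eef_rot'],s['gripper_width'],s['joint_pos'],s['wrist_force'])
p,im=snap("wrist","w1"); print(p); s=get_state();print(s['position'],s['qd'])
```

```text
1.65 [ 0.52221849 -0.08395633  0.25528015] [-0.52563069  0.52580128 -0.47285793  0.47291729] 0.04268791930872314 [ 0.33351541  0.22620809 -0.30000285  1.83530241  0.07505277  1.09111068
 -1.45906346] [0.52671144 0.58838158 0.38736563]
{'fx': 291.92821726623794, 'fy': 291.92821726623794, 'cx': 275.5060987680002, 'cy': 213.2242937408442, 'cam_to_world': array([[ 1.05260328e-01,  9.44082297e-01,  3.12456204e-01,
         6.03266989e-01],
       [-9.94444327e-01,  9.96568990e-02,  3.38966595e-02,
        -7.53740362e-02],
       [ 8.62819883e-04, -3.14288273e-01,  9.49327202e-01,
         3.98504623e-01],
       [ 0.00000000e+00,  0.00000000e+00,  0.00000000e+00,
         1.00000000e+00]])}
[ 0.52491399 -0.07581963  0.25585866] [ 3.09595127e-02 -1.89609233e-02 -4.30947343e-03  2.18613477e-02
 -1.46990780e-02 -5.15222103e-07  1.82919824e-01]
```

View pics/w1.png

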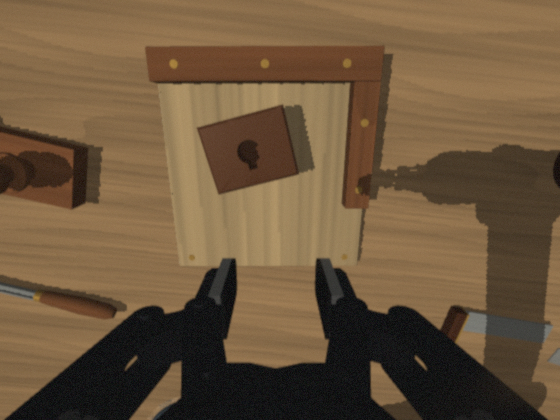

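The wrist view shows the plinth top at about (198,128), (283,106), (298,175), (219,193), and the keyway on the near side, at (252,163). The fence's inner edge is at about row 82. I'm retaking it now that the arm has settled.

Run:
```python
from h import *
snapshot("wrist");snapshot("wrist")
p,im=snap("wrist","w2"); s=get_state();print(p['cam_to_world'],s['position'],s['eef_rot'],abs(s['qd']).max())
import pickle;pickle.dump(p,open("w2.pkl","wb"))
crop(im,140,30,260,185,3,"w2c")
```

```text
[[ 1.12409107e-01  9.43416314e-01  3.11977324e-01  6.03556545e-01]
 [-9.93661977e-01  1.06807541e-01  3.50431829e-02 -7.32052544e-02]
 [-2.61220412e-04 -3.13939177e-01  9.49443060e-01  3.98498361e-01]
 [ 0.00000000e+00  0.00000000e+00  0.00000000e+00  1.00000000e+00]] [ 0.5219036  -0.08454772  0.25506544] [-0.52635749  0.52676128 -0.47206367  0.47183284] 0.03850285167119753
```

View pics/w2c.png

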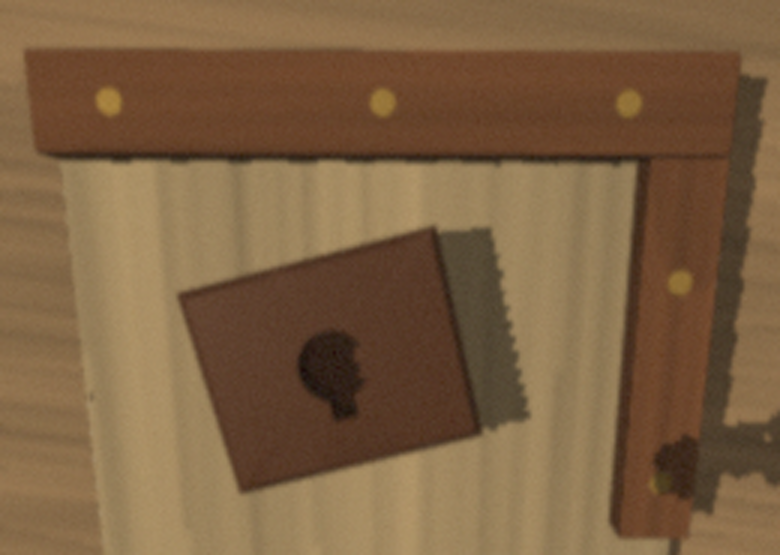

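Run:
```python
from h import *
import pickle
np.set_printoptions(precision=4,suppress=True)
p=pickle.load(open("w2.pkl","rb"))
c=lambda l:cr((140,30),3,l)
P=onz(p,c([(180,294),(434,228),(481,434),(241,492)]),.06);print(P,P.mean(0))
F=onz(p,c([(40,150),(638,157),(615,534)]),.042);print("fence,corner,stop end",F)
for a,b in [(0,1),(3,2),(0,3),(1,2)]:
    d=P[b]-P[a];print(np.degrees(np.arctan2(d[1],d[0])),np.linalg.norm(d))
d=F[0]-F[1];print(np.degrees(np.arctan2(d[1],d[0]))-90,np.linalg.norm(d));d=F[1]-F[2];print(np.degrees(np.arctan2(d[1],d[0])),np.linalg.norm(d))
for i in range(4):
    s=get_state();print(s['time'],s['position'],s['eef_rot'],camera_params("wrist")['cam_to_world'][:3,3]); snapshot("wrist")
```

```text
[[ 0.5825  0.0095  0.06  ]
 [ 0.616  -0.0814  0.06  ]
 [ 0.5432 -0.1088  0.06  ]
 [ 0.5093 -0.017   0.06  ]] [ 0.5627 -0.0494  0.06  ]
fence,corner,stop end [[ 0.6272  0.0673  0.042 ]
 [ 0.6499 -0.1544  0.042 ]
 [ 0.5038 -0.1734  0.042 ]]
-69.80556853986906 0.09682370658982307
-69.75644406813123 0.09779161021281665
-160.087457521175 0.07786009211602525
-159.37475970858154 0.07777750347210076
5.83819841315038 0.22291504822341163
7.375786372665455 0.14729412669056674
1.85 [ 0.5219 -0.0845  0.2551] [-0.5264  0.5268 -0.4721  0.4718] [ 0.603  -0.0757  0.3982]
1.9 [ 0.5215 -0.0859  0.255 ] [-0.5256  0.5263 -0.4727  0.4725] [ 0.6027 -0.0772  0.3981]
1.95 [ 0.5214 -0.0866  0.255 ] [-0.5252  0.5259 -0.4731  0.473 ] [ 0.6025 -0.0781  0.3981]
2.0 [ 0.5213 -0.0869  0.2551] [-0.525   0.5258 -0.4733  0.4732] [ 0.6025 -0.0784  0.3982]
```

arm_command(plan=[-22, 14, -10, 0, 0, 0, 0, -21, 14, -30, 0, 0, 0, 0, 0, 0, -40, 0, 0, 0, 0, 0, 0, -40, 0, 0, 0, 0, 0, 0, -40, 0, 0, 0, 0, 0, 0, -40, 0, 0, 0, 0, 0, 0, -20, 0, 0, 0, 0, 0, 0, -10, 0, 0, 0, 0, 0, 0, 0, 0, 0, 0, 0, 0, 0, 0, 0, 0, 0, 0])

```text
time: 3.3
position: [0.4797, -0.0576, 0.0262]
eef_rot: [0.526, -0.525, 0.472, -0.473]
wrist_force: [-0.2, 0.1, 0.2]
gripper_width: 0.0426
```

Run:
```python
from h import *
snap("side","s3")
p,im=snap("wrist","w3"); s=get_state();print(s['position'],s['eef_rot'],abs(s['qd']).max(),s['wrist_force'])
a=cv2.imread("pics/s3.png");crop(a,215,140,140,100,5.5,"s3c")
```

```text
[ 0.47967354 -0.05747464  0.02627332] [ 0.52633155 -0.5254998   0.47204069 -0.47328918] 0.0046011092647218945 [0.76988749 0.06014354 0.2253847 ]
```

View pics/s3c.png

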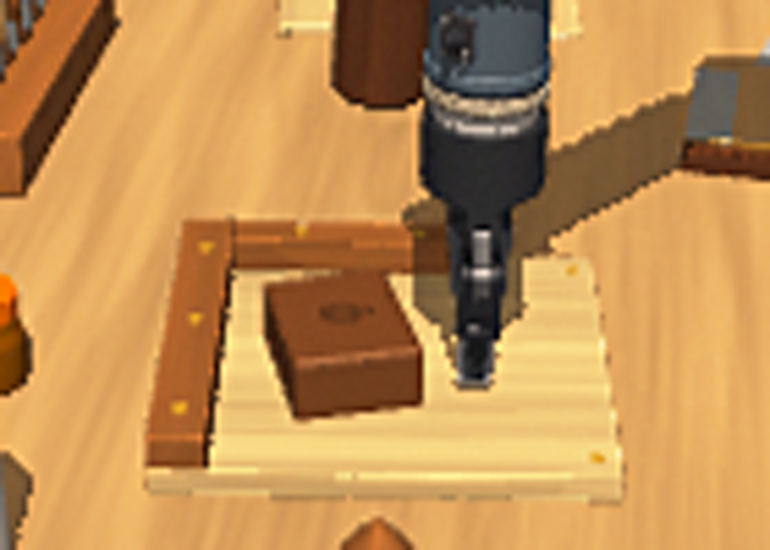

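View pics/w3.png

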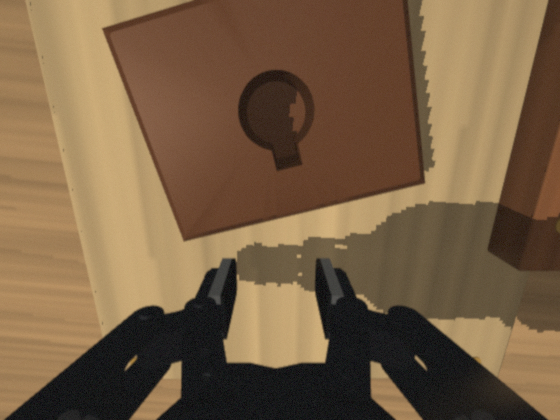

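arm_command(plan=[6, 0.65, 0, 0, 0, 0, 0, 6, 0.65, 0, 0, 0, 0, 0, 6, 0.65, 0, 0, 0, 0, 0, 6, 0.65, 0, 0, 0, 0, 0, 6, 0.65, 0, 0, 0, 0, 0, 6, 0.65, 0, 0, 0, 0, 0, 6, 0.65, 0, 0, 0, 0, 0, 6, 0.65, 0, 0, 0, 0, 0, 6, 0.65, 0, 0, 0, 0, 0, 6, 0.65, 0, 0, 0, 0, 0, 0, 0, 0, 0, 0, 0, 0])

```text
time: 4.78
position: [0.5399, -0.0508, 0.0255]
eef_rot: [0.526, -0.526, 0.472, -0.473]
wrist_force: [0.0, -0.0, -0.2]
gripper_width: 0.043
```

Run:
```python
from h import *
snap("side","s4")
p,im=snap("wrist","w4"); s=get_state();print(s['position'],s['eef_rot'],abs(s['qd']).max(),s['wrist_force'])
a=cv2.imread("pics/s4.png");crop(a,215,140,140,100,5.5,"s4c")
```

```text
[ 0.53929599 -0.05089329  0.02547316] [ 0.52609985 -0.52580562  0.47238319 -0.47286523] 0.0056038174867099454 [-0.06176678  0.98512888 -0.73248303]
```

View pics/s4c.png

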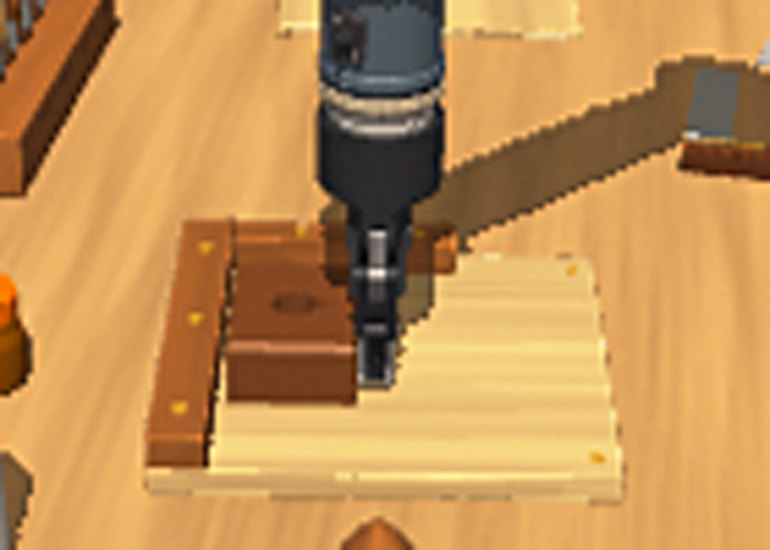

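View pics/w4.png

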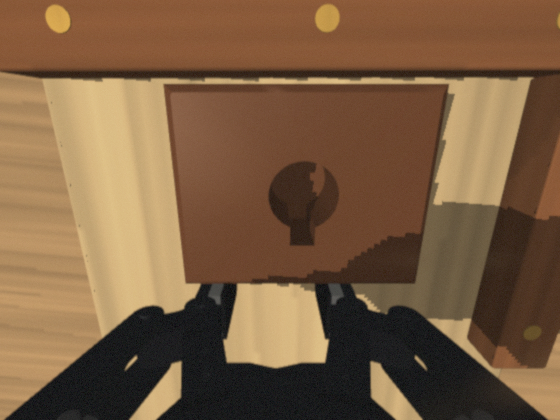

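The plinth is squared against the two fingertips and a few mm from the fence. I'll push slowly until I feel contact.

arm_command(plan=[2, 0.2, 0, 0, 0, 0, 0, 2, 0.2, 0, 0, 0, 0, 0, 1, 0.1, 0, 0, 0, 0, 0, 1, 0.1, 0, 0, 0, 0, 0, 1, 0.1, 0, 0, 0, 0, 0])

```text
time: 5.5
position: [0.546, -0.0501, 0.0253]
eef_rot: [-0.526, 0.526, -0.473, 0.473]
wrist_force: [-1.4, -1.0, 1.0]
gripper_width: 0.0426
```

Run:
```python
from h import *
p,im=snap("wrist","w5"); s=get_state();print(s['position'],s['wrist_force'])
crop(im,20,50,540,250,1.45,"w5c")
```

```text
[ 0.54625479 -0.05007199  0.02528973] [-1.26306657  0.09716129 -0.36332443]
```

View pics/w5c.png

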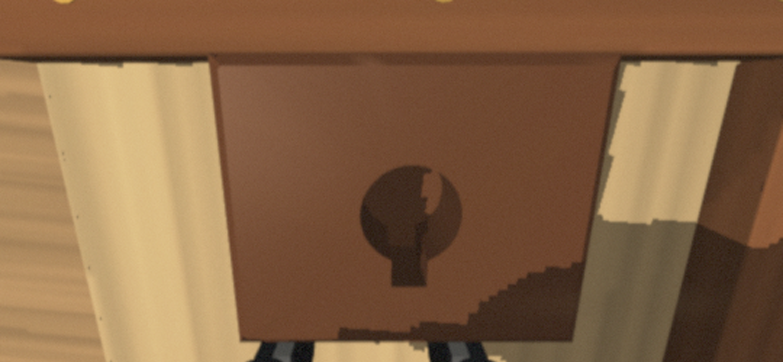

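Very near the fence now; a few more mm.

arm_command(plan=[1, 0.1, 0, 0, 0, 0, 0, 1, 0.1, 0, 0, 0, 0, 0, 1, 0.1, 0, 0, 0, 0, 0, 0, 0, 0, 0, 0, 0, 0])

```text
time: 6.05
position: [0.5464, -0.0501, 0.0251]
eef_rot: [-0.524, 0.527, -0.474, 0.471]
wrist_force: [-7.7, -0.6, 5.9]
gripper_width: 0.0426
```

arm_command(plan=[1.5, 0.16, 0, 0, 0, 0, 0, 1.5, 0.16, 0, 0, 0, 0, 0, 1, 0.1, 0, 0, 0, 0, 0, 0, 0, 0, 0, 0, 0, 0])

```text
time: 6.55
position: [0.5462, -0.0502, 0.0246]
eef_rot: [-0.522, 0.53, -0.476, 0.469]
wrist_force: [-15.9, -1.2, 14.4]
gripper_width: 0.0428
```

Run:
```python
from h import *
import pickle
p,im=snap("wrist","w6"); s=get_state();print(s['position'],s['eef_rot'],s['wrist_force'])
pickle.dump(p,open("w6.pkl","wb"))
crop(im,20,50,540,250,1.45,"w6c")
```

```text
[ 0.54625371 -0.05017474  0.02462998] [-0.52207778  0.52972363 -0.47582988  0.46948227] [-16.6226825   -1.04670617  12.57944108]
```

View pics/w6c.png

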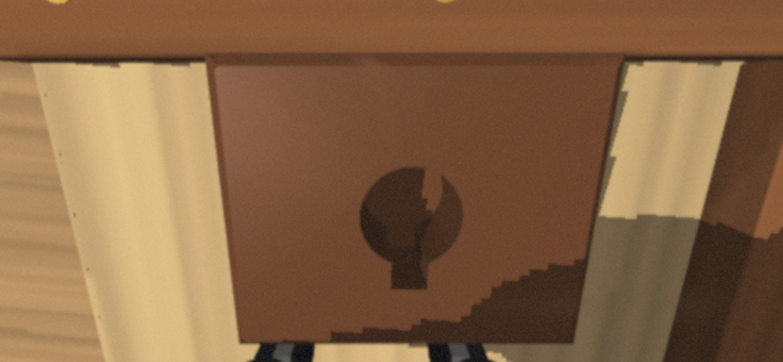

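Run:
```python
from h import *
import pickle
np.set_printoptions(precision=4,suppress=True)
p=pickle.load(open("w6.pkl","rb"))
c=lambda l:cr((20,50),1.45,l)
P=onz(p,c([(411,217),(241,342),(575,342),(210,62),(622,62)]),.06);print(P)
d=P[1]-P[2];print(np.degrees(np.arctan2(d[1],d[0]))-90,np.linalg.norm(d))
print(onz(p,c([(745,62),(665,362)]),.018))
print(onz(p,c([(745,62)]),.042))
```

```text
[[ 0.5991 -0.0553  0.06  ]
 [ 0.5562 -0.0111  0.06  ]
 [ 0.5665 -0.1081  0.06  ]
 [ 0.6315 -0.0035  0.06  ]
 [ 0.6417 -0.0991  0.06  ]]
6.043167143081277 0.0975017091216924
[[ 0.6508 -0.1617  0.018 ]
 [ 0.5363 -0.1741  0.018 ]]
[[ 0.6473 -0.1422  0.042 ]]
```

arm_command(plan=[-25, -3, 0, 0, 0, 0, 0, 0, 0, 50, 0, 0, 0, 0, 0, 0, 50, 0, 0, 0, 0, 7, 9, 0, 0, 0, 0.1745, 0, 7, 9, 0, 0, 0, 0.1745, 0, 7, 9, 0, 0, 0, 0.1745, 0, 7, 9, 0, 0, 0, 0.1745, 0, 7, 9, 0, 0, 0, 0.1745, 0, 7, 9, 0, 0, 0, 0.1745, 0, 7, 9, 0, 0, 0, 0.1745, 0, 7, 9, 0, 0, 0, 0.1745, 0, 6, 8, 0, 0, 0, 0.1745, 0])

```text
time: 8.1
position: [0.5913, 0.0283, 0.1257]
eef_rot: [0.706, -0.706, -0.041, 0.039]
wrist_force: [0.5, 0.3, 0.4]
gripper_width: 0.0425
```

arm_command(plan=[0, 0, 0, 0, 0, 0, 0, 0, 0, 0, 0, 0, 0, 0])

```text
time: 8.35
position: [0.5901, 0.0272, 0.1253]
eef_rot: [-0.706, 0.706, 0.037, -0.036]
wrist_force: [-0.4, -0.6, 0.1]
gripper_width: 0.0433
```

Run:
```python
from h import *
from scipy.spatial.transform import Rotation as R
p,im=snap("wrist","w7"); s=get_state();q=s['eef_rot'];r=R.from_quat([q[1],q[2],q[3],q[0]]).as_matrix()
print(s['time'],s['position'],s['joint_pos'],abs(s['qd']).max(),s['wrist_force'],np.degrees(np.arctan2(r[1,0],r[0,0])),r[:,1])
```

```text
8.4 [0.58995647 0.02707887 0.12533118] [ 0.37042781  0.53170283 -0.66020675  1.81671317  0.3990713   0.92926082
 -0.36240759] 0.005777517751081578 [-0.48664867  0.25368261  0.2608831 ] 5.960997151667968 [ 4.01502516e-04 -3.13399237e-04 -9.99999870e-01]
```

View pics/w7.png

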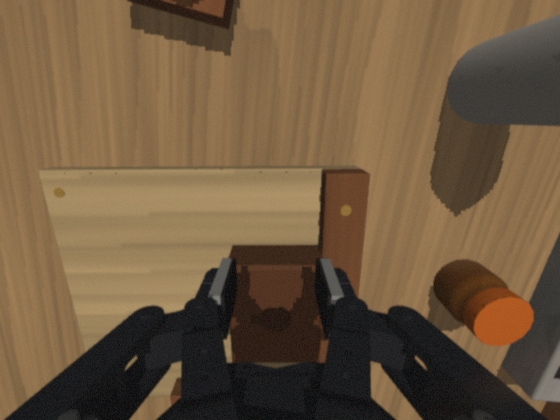

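arm_command(plan=[-3, 0, -35, 0, 0, 0, 0, 0, 0, -35, 0, 0, 0, 0, 0, 0, -20, 0, 0, 0, 0, 0, 0, -10, 0, 0, 0, 0, 0.6, -6, 0, 0, 0, 0, 0, 0.6, -6, 0, 0, 0, 0, 0, 0.6, -6, 0, 0, 0, 0, 0, 0.6, -6, 0, 0, 0, 0, 0, 0.6, -6, 0, 0, 0, 0, 0, 0.6, -6, 0, 0, 0, 0, 0, 0.6, -6, 0, 0, 0, 0, 0, 0.6, -6, 0, 0, 0, 0, 0])

```text
time: 9.9
position: [0.5918, -0.0206, 0.0254]
eef_rot: [0.706, -0.706, -0.038, 0.038]
wrist_force: [0.7, 3.0, 1.4]
gripper_width: 0.0427
```

arm_command(plan=[0.6, -6, 0, 0, 0, 0, 0, 0.6, -6, 0, 0, 0, 0, 0, 0.6, -6, 0, 0, 0, 0, 0, 0.4, -4, 0, 0, 0, 0, 0, 0.4, -4, 0, 0, 0, 0, 0])

```text
time: 10.52
position: [0.5943, -0.0467, 0.0253]
eef_rot: [0.706, -0.706, -0.038, 0.038]
wrist_force: [-0.5, 1.9, 2.4]
gripper_width: 0.0434
```

Run:
```python
from h import *
p,im=snap("wrist","w8"); s=get_state()
print(s['time'],s['position'],s['wrist_force'])
p,im=snap("scene","sc8");crop(im,185,205,140,110,5.5,"sc8c")
```

```text
10.575 [ 0.5943327  -0.04747025  0.02519779] [-0.56354534  2.13722017  1.51180237]
```

View pics/w8.png

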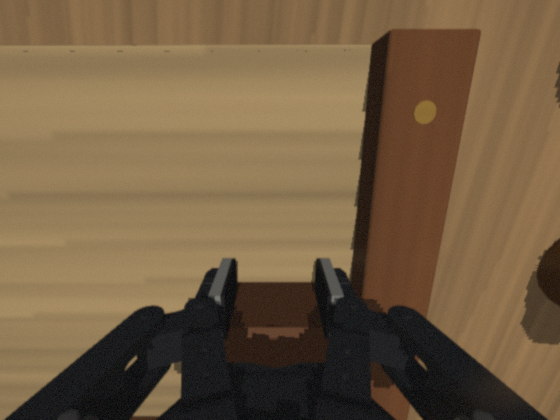

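View pics/sc8c.png

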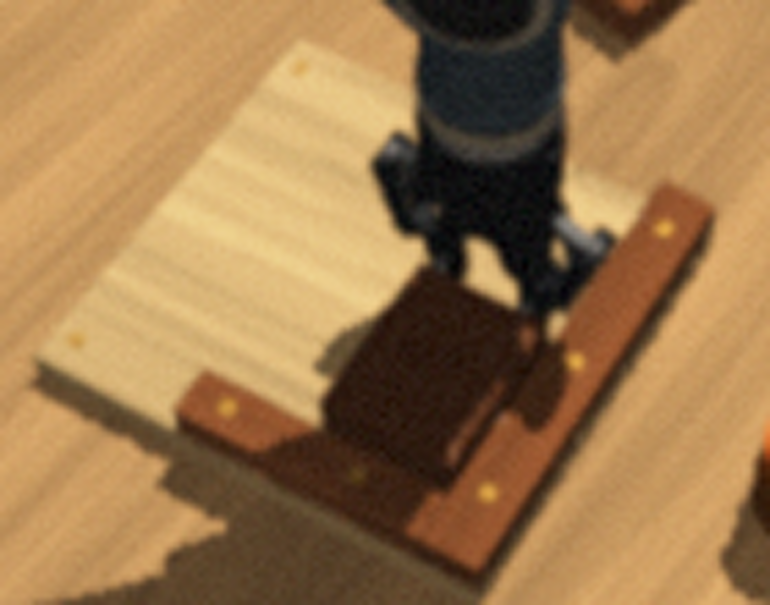

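arm_command(plan=[0.2, -2, 0, 0, 0, 0, 0, 0.2, -2, 0, 0, 0, 0, 0, 0.1, -1.5, 0, 0, 0, 0, 0, 0.1, -1.5, 0, 0, 0, 0, 0, 0, 0, 0, 0, 0, 0, 0])

```text
time: 11.25
position: [0.5946, -0.0532, 0.0252]
eef_rot: [0.706, -0.706, -0.038, 0.038]
wrist_force: [-0.1, 2.0, -0.1]
gripper_width: 0.0427
```

arm_command(plan=[0.1, -1.5, 0, 0, 0, 0, 0, 0.1, -1.5, 0, 0, 0, 0, 0, 0.1, -1.5, 0, 0, 0, 0, 0, 0.1, -1.5, 0, 0, 0, 0, 0, 0, 0, 0, 0, 0, 0, 0])

```text
time: 11.88
position: [0.5945, -0.0532, 0.0255]
eef_rot: [0.709, -0.703, -0.039, 0.039]
wrist_force: [-2.1, 12.8, 0.7]
gripper_width: 0.0427
```

arm_command(plan=[0.1, -1.5, 0, 0, 0, 0, 0, 0.1, -1.5, 0, 0, 0, 0, 0, 0, 0, 0, 0, 0, 0, 0])

```text
time: 12.25
position: [0.5944, -0.0532, 0.0256]
eef_rot: [0.71, -0.702, -0.039, 0.039]
wrist_force: [-3.7, 17.5, 2.5]
gripper_width: 0.0426
```

Run:
```python
from h import *
s=get_state()
print(s['time'],s['position'],s['wrist_force'])
p,im=snap("scene","sc9");crop(im,185,205,140,110,5.5,"sc9c")
p,im=snap("side","s9");crop(im,235,160,100,70,8,"s9c")
```

```text
12.25 [ 0.59443672 -0.05318459  0.02562482] [-3.70257589 17.50421013  2.51480722]
```

View pics/sc9c.png

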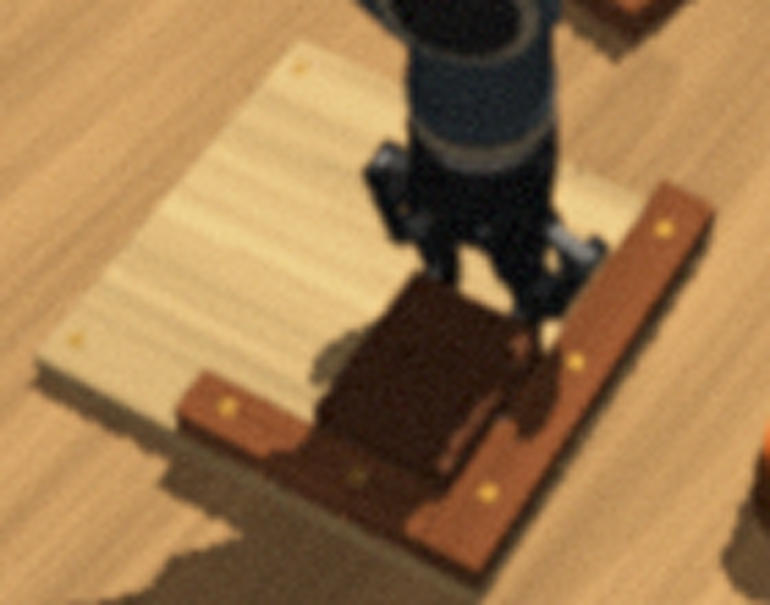

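View pics/s9c.png

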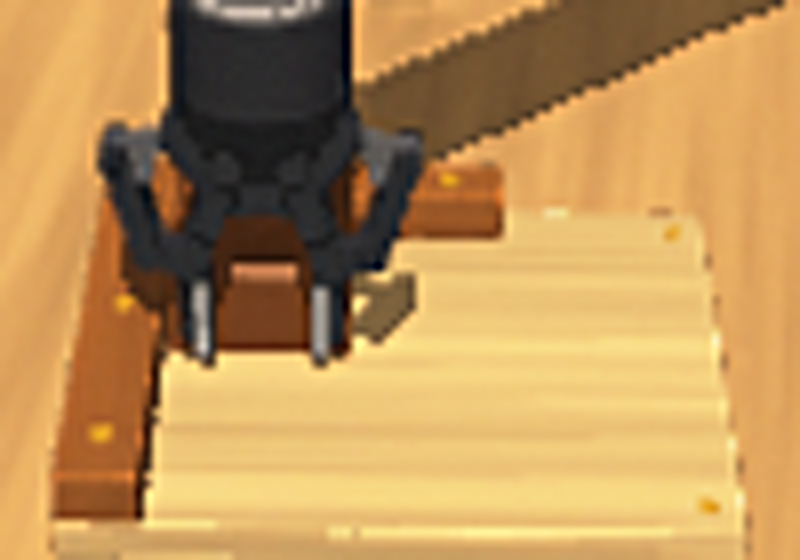

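arm_command(plan=[-3, 30, 0, 0, 0, 0, 0, 0, 0, 45, 0, 0, 0, 0, 0, 0, 45, 0, 0, 0, 0, -9, -10, 10, 0, 0, -0.1745, 0, -9, -10, 10, 0, 0, -0.1745, 0, -9, -10, 10, 0, 0, -0.1745, 0, -9, -10, 10, 0, 0, -0.1745, 0, -9, -10, 10, 0, 0, -0.1745, 0, -9, -10, 10, 0, 0, -0.1745, 0, -9, -10, 0, 0, 0, -0.1745, 0, -9, -10, 0, 0, 0, -0.1745, 0, -9, -10, 0, 0, 0, -0.1745, 0])

```text
time: 13.85
position: [0.5111, -0.1239, 0.1756]
eef_rot: [-0.524, 0.525, -0.474, 0.475]
wrist_force: [0.1, -0.1, -0.6]
gripper_width: 0.0427
```

arm_command(plan=[0, 0, 0, 0, 0, 0, 0, 0, 0, 0, 0, 0, 0, 0, 0, 0, 0, 0, 0, 0, 0])

```text
time: 14.22
position: [0.5119, -0.122, 0.1754]
eef_rot: [0.527, -0.526, 0.472, -0.472]
wrist_force: [0.2, 0.1, 0.3]
gripper_width: 0.0429
```

Run:
```python
from h import *
import pickle
p,im=snap("wrist","w10"); s=get_state()
pickle.dump(p,open("w10.pkl","wb"))
print(s['time'],s['position'],s['wrist_force'],abs(s['qd']).max())
```

```text
14.275 [ 0.51186882 -0.12199761  0.17530612] [0.05864788 0.98347818 0.37747007] 0.00386902145786509
```

View pics/w10.png

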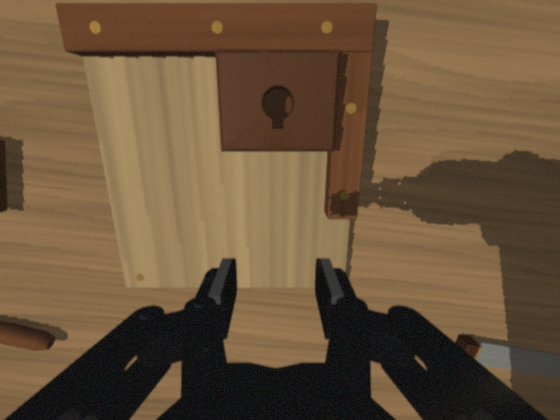

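Run:
```python
from h import *
im=cv2.imread("pics/w10.png");crop(im,200,20,190,140,4.2,"w10c")
```

```text
(no output)
```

View pics/w10c.png

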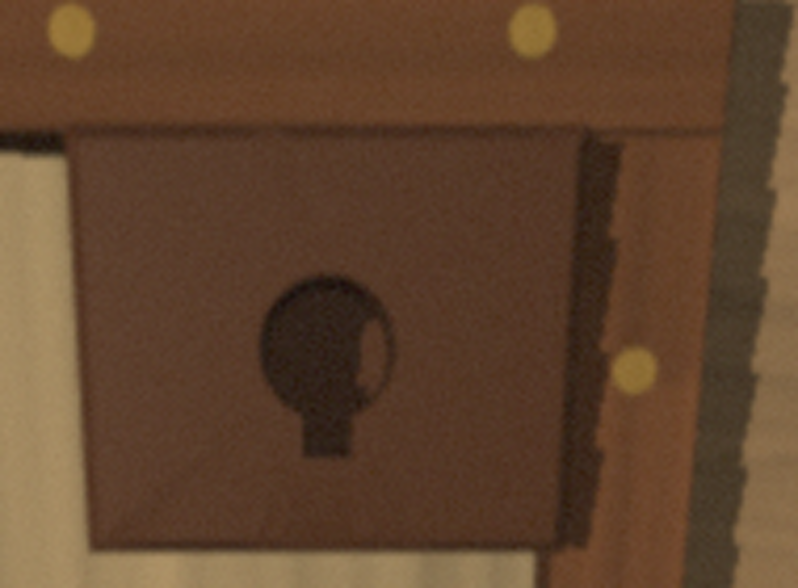

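Run:
```python
from h import *
import pickle
np.set_printoptions(precision=4,suppress=True)
p=pickle.load(open("w10.pkl","rb"))
c=lambda l:cr((200,20),4.2,l)
P=onz(p,c([(327,344),(91,548),(558,550),(583,132),(70,130)]),.06);print(P,P[1:].mean(0))
for a,b in[(1,2),(3,4)]:
  d=P[a]-P[b]; print(np.degrees(np.arctan2(d[1],d[0])),np.linalg.norm(d))
F=onz(p,c([(0,131),(720,131)]),.042);print(F); d=F[0]-F[1]; print(np.degrees(np.arctan2(d[1],d[0]))-90)
u=np.array([np.cos(.107),np.sin(.107)]);v=np.array([-u[1],u[0]])
print("u",P[:,:2]@u,"v",P[:,:2]@v, "old front",np.array([.5562,-.0111])@u,np.array([.5665,-.1081])@u,"fence",F[:,:2]@u)
```

```text
[[ 0.605  -0.1137  0.06  ]
 [ 0.5604 -0.0694  0.06  ]
 [ 0.5705 -0.1657  0.06  ]
 [ 0.6472 -0.1573  0.06  ]
 [ 0.637  -0.0616  0.06  ]] [ 0.6038 -0.1135  0.06  ]
95.98294924068472 0.09685023408162413
-83.9648591354001 0.09626276163063377
[[ 0.6384 -0.044   0.042 ]
 [ 0.6541 -0.1877  0.042 ]]
6.2338554782984374
u [0.5894 0.5498 0.5495 0.6267 0.6268] v [-0.1776 -0.1289 -0.2257 -0.2255 -0.1293] old front 0.5518336347432193 0.5517155221543805 fence [0.6301 0.6303]
```

arm_command(plan=[2, 0, -50, 0, 0, 0, 0, 2, 0, -50, 0, 0, 0, 0, 2, 0, -35, 0, 0, 0, 0, 2, 0, -15, 0, 0, 0, 0, 7, 0.75, 0, 0, 0, 0, 0, 7, 0.75, 0, 0, 0, 0, 0, 7, 0.75, 0, 0, 0, 0, 0, 5, 0.5, 0, 0, 0, 0, 0, 3, 0.3, 0, 0, 0, 0, 0, 2, 0.2, 0, 0, 0, 0, 0, 2, 0.2, 0, 0, 0, 0, 0, 0, 0, 0, 0, 0, 0, 0])

```text
time: 15.78
position: [0.5525, -0.119, 0.0253]
eef_rot: [-0.526, 0.526, -0.473, 0.473]
wrist_force: [-0.7, 0.0, 0.4]
gripper_width: 0.0427
```

arm_command(plan=[1.5, 0.15, 0, 0, 0, 0, 0, 1.5, 0.15, 0, 0, 0, 0, 0, 1.5, 0.15, 0, 0, 0, 0, 0, 1.5, 0.15, 0, 0, 0, 0, 0, 0, 0, 0, 0, 0, 0, 0])

```text
time: 16.4
position: [0.5538, -0.1188, 0.0247]
eef_rot: [-0.523, 0.528, -0.475, 0.47]
wrist_force: [-12.7, -0.6, 8.7]
gripper_width: 0.0425
```

arm_command(plan=[-25, -3, 0, 0, 0, 0, 0, 0, 0, 55, 0, 0, 0, 0, 0, 0, 55, 0, 0, 0, 0, 0, 0, 55, 0, 0, 0, -0.5, -5, 30, 45, 0, 0, 0, -0.5, -10, 50, 8, 0, 0, 0, -0.5, -10, 50, 8, 0, 0, 0, -0.5, -10, 50, 8, 0, 0, 0, -0.5, -10, 50, 8, 0, 0, 0, -0.5, -10, 50, 8, 0, 0, 0, -0.5, -10, 50, 8, 0, 0, 0, -0.5, -10, 50, 8, 0, 0, 0, -0.5])

```text
time: 17.9
position: [0.4586, 0.2606, 0.292]
eef_rot: [0.527, -0.525, 0.472, -0.473]
wrist_force: [0.7, 0.1, 0.1]
gripper_width: 0.064
```

arm_command(plan=[-9, 40, 8, 0, 0, 0, -0.5, -9, 40, 0, 0, 0, 0, -0.5, 0, 22, 0, 0, 0, 0, -0.5, 0, 0, 0, 0, 0, 0, -0.5, 0, 0, 0, 0, 0, 0, -0.5])

```text
time: 18.52
position: [0.4411, 0.3598, 0.2992]
eef_rot: [-0.526, 0.526, -0.473, 0.473]
wrist_force: [-0.2, -0.5, 0.0]
gripper_width: 0.064
```

Run:
```python
from h import *
import pickle
snapshot("wrist")
s=get_state()
print(s['time'],s['position'],s['eef_rot'],s['joint_pos'],s['wrist_force'],abs(s['qd']).max(),s['gripper_width'])
p,im=snap("wrist","w11"); s=get_state();print(s['position'])
pickle.dump(p,open("w11.pkl","wb"))
p,im=snap("side","s11");crop(im,235,160,100,70,8,"s11c");pickle.dump(p,open("s11.pkl","wb"))
```

```text
18.575 [0.44117945 0.35951832 0.29926199] [-0.52551863  0.52558455 -0.47279199  0.47334848] [-0.26025942  0.30449207 -0.62915234  1.67396648  0.18949675  1.22472232
 -2.39794867] [ 0.37157438 -0.76390168  0.64860836] 0.006824742121434432 0.06406731040797761
[0.44119929 0.35944764 0.29931033]
```

View pics/w11.png

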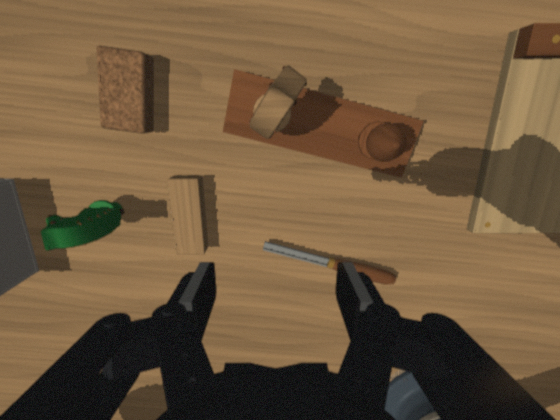

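View pics/s11c.png

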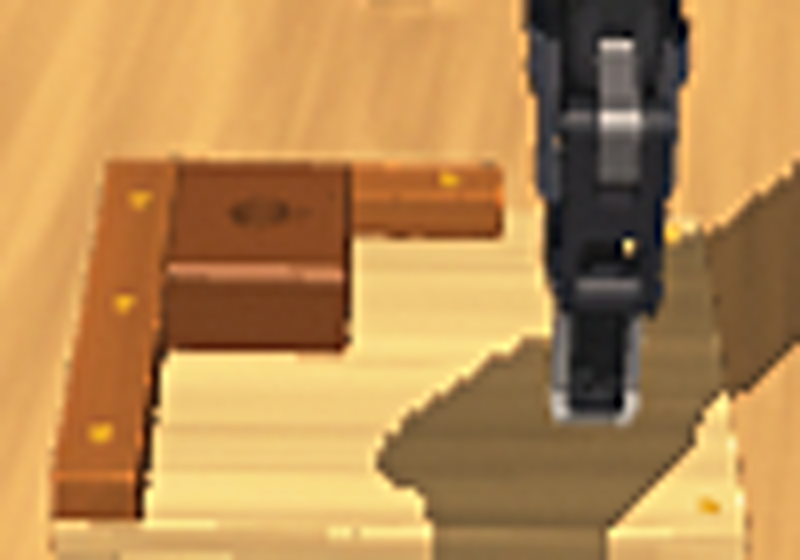

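Run:
```python
from h import *
im=cv2.imread("pics/w11.png");crop(im,220,50,110,100,7,"w11c")
im=cv2.imread("pics/s11.png");crop(im,230,225,80,100,6,"s11d")
```

```text
(no output)
```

View pics/w11c.png

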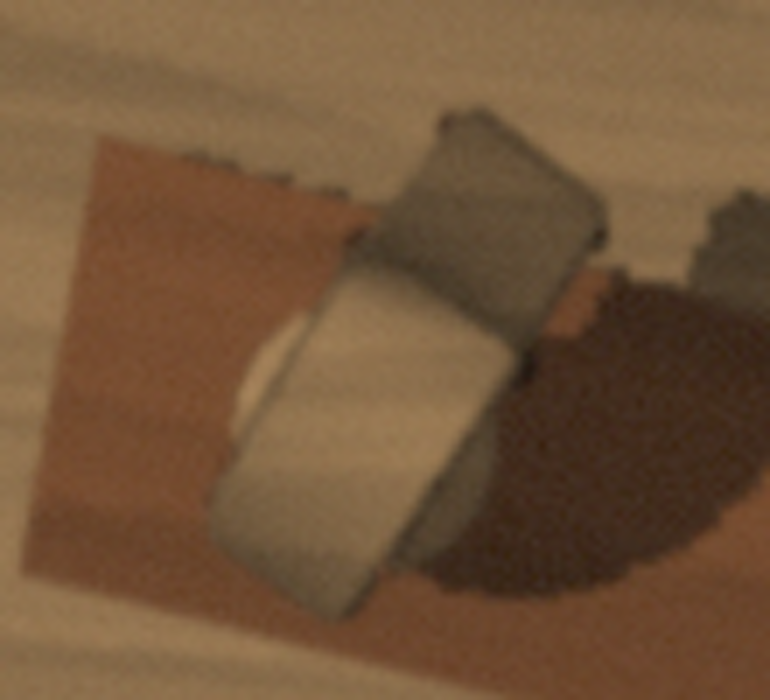

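View pics/s11.png

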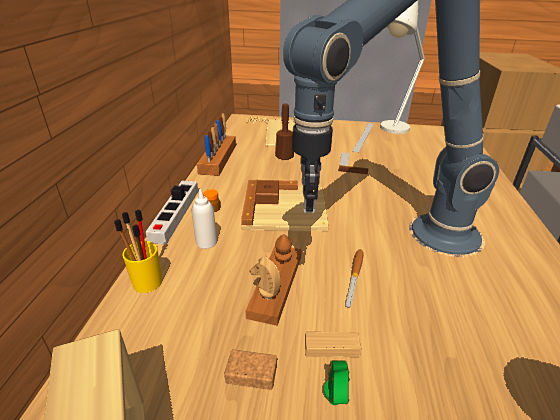

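```bash
cat > ov.py <<'E'
from h import *
import pickle,sys
np.set_printoptions(precision=4,suppress=True)
p=pickle.load(open("w11.pkl","rb")); im=cv2.imread("pics/w11.png")
c=lambda l:cr((220,50),7,l)
for a,b,z in [((330,615),(215,535),.07),((520,355),(355,250),.147),((605,215),(470,110),.125)]:
    P=onz(p,c([a,b]),z); d=P[1]-P[0]; print("yaw",np.degrees(np.arctan2(d[1],d[0]))-90,"w",np.linalg.norm(d),"mid",P.mean(0))
S=onz(p,[(235,70),(223,132),(405,177),(427,120)],.03);print(S,S.mean(0))
d=(S[0]+S[1]-S[2]-S[3])/2;print(np.linalg.norm(d)); d/=np.linalg.norm(d);print("horse",S.mean(0)+.07*d,"acorn",S.mean(0)-.07*d)
x,y,yaw=map(float,sys.argv[1:4]);yaw=np.radians(yaw)
s=7;big=cv2.resize(im[50:150,220:330],None,fx=s,fy=s,interpolation=cv2.INTER_CUBIC)
def dr(X,col):
    q=proj(p,X);q=((q-[220,50]+.5)*s-.5).round().astype(np.int32);cv2.polylines(big,[q.reshape(-1,1,2)],True,col,1)
t=np.linspace(0,2*np.pi,60)
for z in(.049,.057): dr(np.c_[x+.024*np.cos(t),y+.024*np.sin(t),0*t+z],(255,255,0))
u=np.array([np.cos(yaw),np.sin(yaw)]);v=np.array([-u[1],u[0]])
for z,a,b,col in[(.147,-.03,.03,(0,0,255)),(.103,-.023,.013,(0,255,0))]:
    dr(np.array([[*(np.array([x,y])+f*u+g*v),z] for f,g in[(a,-.014),(b,-.014),(b,.014),(a,.014)]]),col)
cv2.imwrite("pics/ov.png",big)
E
python3 ov.py .526 .373 -28
```

```text
yaw -28.182657869313097 w 0.024131402893025403 mid [0.5026 0.3865 0.07  ]
yaw -24.42181324892043 w 0.02575400034957057 mid [0.544  0.3637 0.147 ]
yaw -28.818466145067447 w 0.02359009325924655 mid [0.5654 0.3514 0.125 ]
[[0.5733 0.4251 0.03  ]
 [0.4951 0.4366 0.03  ]
 [0.4602 0.1748 0.03  ]
 [0.5394 0.1642 0.03  ]] [0.517  0.3002 0.03  ]
0.26362440816178984
horse [0.5262 0.3696 0.03  ] acorn [0.5079 0.2308 0.03  ]
```

View pics/ov.png

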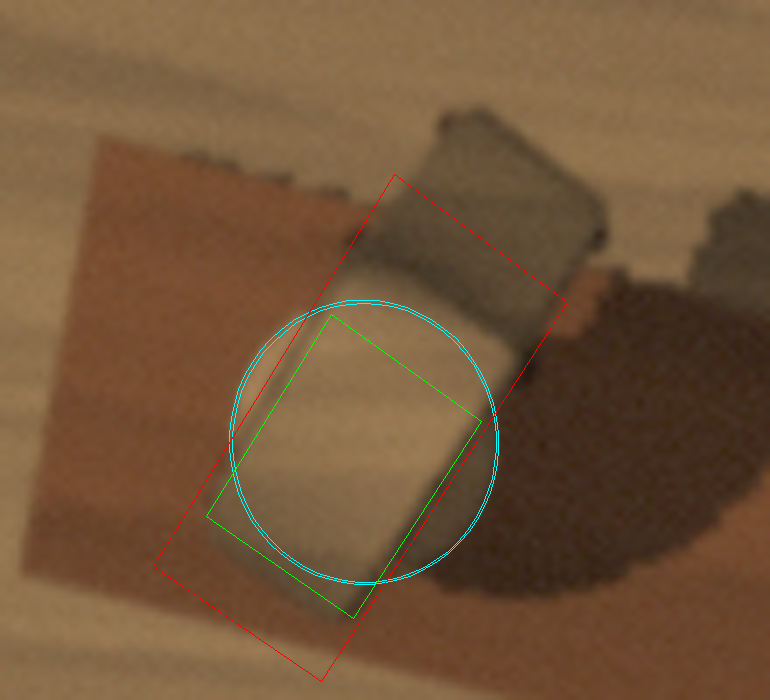

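Run:
```python
import bench; print([n for n in dir(bench) if not n.startswith('__')]); print(getattr(bench,'pinch_z',None))
```

```text
['MotionError', 'camera_params', 'get_state', 'pinch_z', 'sign_off', 'snapshot']
0.0187
```

arm_command(plan=[6, 1, 0, 0, 0, 0.182, -0.5, 6, 1, 0, 0, 0, 0.182, -0.5, 6, 1, 0, 0, 0, 0.182, -0.5, 6, 1, 0, 0, 0, 0.182, -0.5, 6, 1, 0, 0, 0, 0.182, -0.5, 6, 1, 0, 0, 0, 0.182, -0.5, 6, 1, 0, 0, 0, 0.182, -0.5, 6, 1, 0, 0, 0, 0.182, -0.5, 6, 1, 0, 0, 0, 0.182, -0.5, 6, 1, 0, 0, 0, 0.182, -0.5, 6, 1, 0, 0, 0, 0.182, -0.5, 6, 1, 0, 0, 0, 0.182, -0.5])

```text
time: 20.18
position: [0.5133, 0.3716, 0.2994]
eef_rot: [-0.661, 0.661, 0.251, -0.25]
wrist_force: [-0.6, 0.6, 0.3]
gripper_width: 0.0638
```

arm_command(plan=[4, 1, -30, 0, 0, 0.182, -0.5, 4, 1, -30, 0, 0, 0.182, -0.5, 0, 0, -20, 0, 0, 0, -0.5, 0, 0, 0, 0, 0, 0, -0.5, 0, 0, 0, 0, 0, 0, -0.5])

```text
time: 20.8
position: [0.5208, 0.3752, 0.2207]
eef_rot: [0.606, -0.606, -0.365, 0.364]
wrist_force: [0.1, -0.3, -0.0]
gripper_width: 0.0639
```

Run:
```python
from h import *
import pickle
from scipy.spatial.transform import Rotation as R
p,im=snap("wrist","w12"); s=get_state();q=s['eef_rot'];r=R.from_quat([q[1],q[2],q[3],q[0]]).as_matrix()
pickle.dump((p,s),open("w12.pkl","wb"))
print(s['time'],s['position'],s['joint_pos'],abs(s['qd']).max(),np.degrees(np.arctan2(r[1,0],r[0,0])),r[:,1])
```

```text
20.85 [0.52074243 0.37536798 0.22096575] [ 0.00693162  0.65793622 -1.08298387  1.59019053  0.6037808   1.26196967
 -0.09523939] 0.004266219958546276 62.05380454454299 [ 0.00206466  0.00147336 -0.99999678]
```

View pics/w12.png

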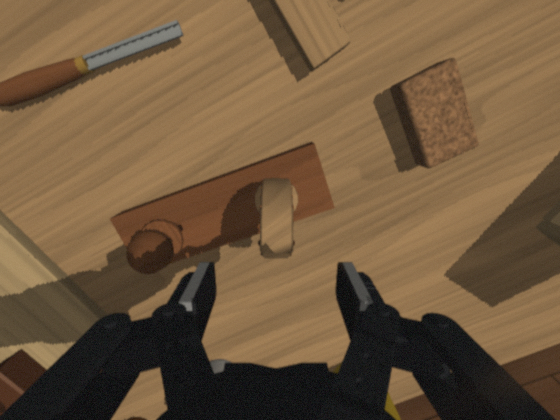

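arm_command(plan=[1, -1, -35, 0, 0, 0, -0.5, 0, 0, -35, 0, 0, 0, -0.5, 0, 0, -35, 0, 0, 0, -0.5, 0, 0, -20, 0, 0, 0, -0.5, 0, 0, -13, 0, 0, 0, -0.5, 0, 0, 0, 0, 0, 0, -0.5, 0, 0, 0, 0, 0, 0, -0.5])

```text
time: 21.72
position: [0.522, 0.3744, 0.0826]
eef_rot: [0.606, -0.606, -0.365, 0.364]
wrist_force: [0.1, 0.3, 0.3]
gripper_width: 0.0641
```

Run:
```python
from h import *
p,im=snap("wrist","w13"); s=get_state();print(s['position'],s['wrist_force'])
p,im=snap("side","s13");crop(im,210,190,120,130,4.5,"s13c")
```

```text
[0.52199031 0.37435964 0.08262989] [ 0.49571948 -0.29240517  0.73174268]
```

View pics/w13.png

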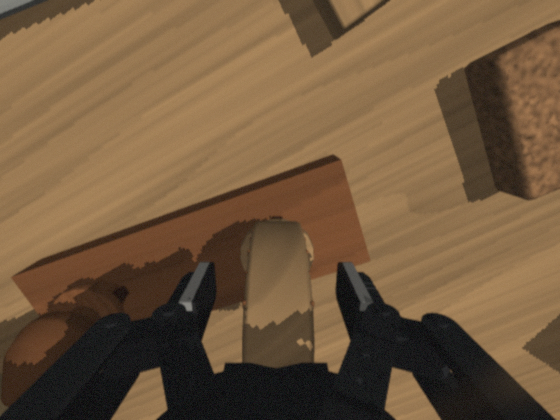

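View pics/s13c.png

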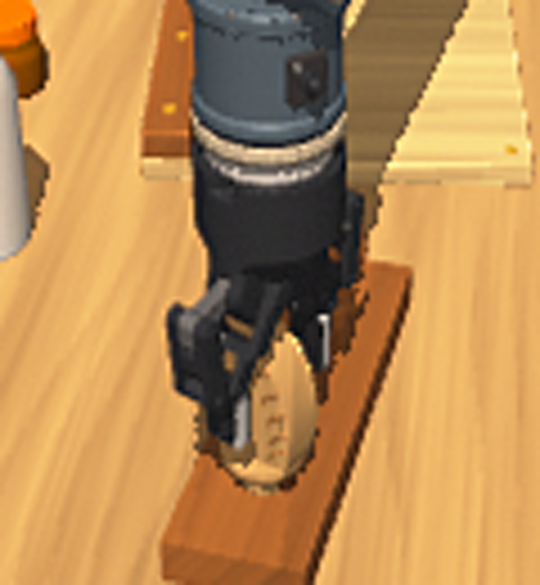

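arm_command(plan=[0, 0, 0, 0, 0, 0, 0.2, 0, 0, 0, 0, 0, 0, 0.6, 0, 0, 0, 0, 0, 0, 1, 0, 0, 0, 0, 0, 0, 1, 0, 0, 0, 0, 0, 0, 1, 0, 0, 0, 0, 0, 0, 1], squeeze=80)

```text
time: 22.58
position: [0.5217, 0.3739, 0.0818]
eef_rot: [0.606, -0.606, -0.365, 0.364]
wrist_force: [0.3, -0.0, 4.7]
gripper_width: 0.0273
```

arm_command(plan=[0, 0, 10, 0, 0, 0, 1, 0, 0, 20, 0, 0, 0, 1, 0, 0, 30, 0, 0, 0, 1, 0, 0, 30, 0, 0, 0, 1, 0, 0, 30, 0, 0, 0, 1, 0, 0, 0, 0, 0, 0, 1, 0, 0, 0, 0, 0, 0, 1])

```text
time: 23.45
position: [0.5211, 0.3729, 0.2007]
eef_rot: [-0.605, 0.606, 0.364, -0.365]
wrist_force: [0.2, 1.1, -1.6]
gripper_width: 0.0269
```

Run:
```python
from h import *
import pickle
s=get_state();p,im=snap("wrist","w14"); print(s['time'],s['position'],s['wrist_force'],s['gripper_width'])
pickle.dump((p,s),open("w14.pkl","wb"))
p,im=snap("side","s14");crop(im,190,150,150,150,4,"s14c");pickle.dump((p,s),open("s14.pkl","wb"))
```

```text
23.45 [0.52110773 0.37285611 0.20071102] [ 0.19982136  1.13067666 -1.6210375 ] 0.026928089287613036
```

View pics/w14.png

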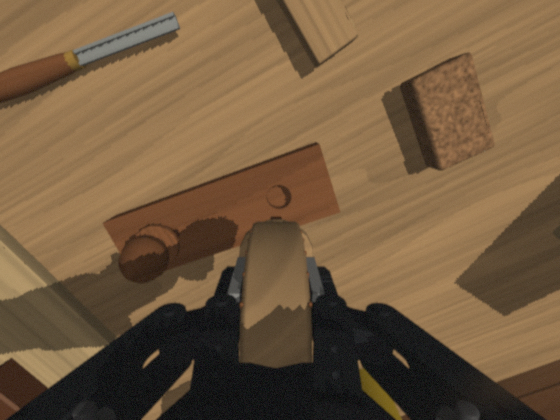

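View pics/s14c.png

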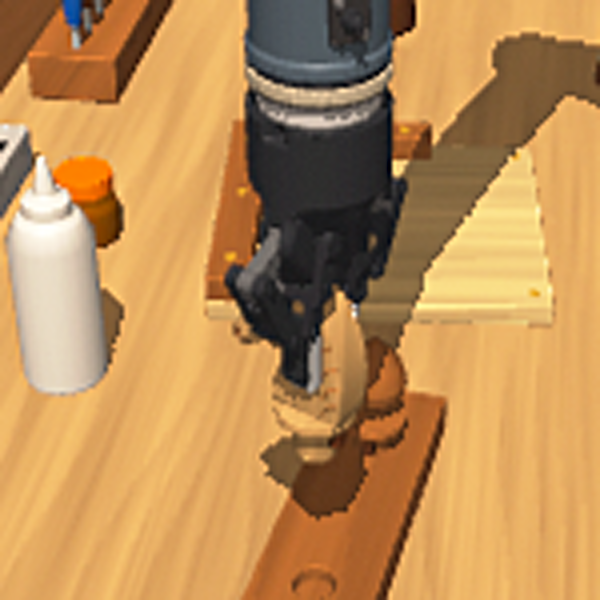

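```bash
cat > ov2.py <<'E'
from h import *
import pickle,sys
np.set_printoptions(precision=4,suppress=True)
f,off,pic=sys.argv[1],float(sys.argv[2]),sys.argv[3]
p,s=pickle.load(open(f+".pkl","rb")); im=cv2.imread("pics/"+f+".png")
from scipy.spatial.transform import Rotation as R
q=s['eef_rot'];r=R.from_quat([q[1],q[2],q[3],q[0]]).as_matrix()
u=-r[:,2];v=r[:,0]; T=s['position']; print("u az",np.degrees(np.arctan2(u[1],u[0])),"tilt",r[:,1])
z0=.0212
x0,y0,w,h,sc=200,160,160,140,5
big=cv2.resize(im[y0:y0+h,x0:x0+w],None,fx=sc,fy=sc,interpolation=cv2.INTER_CUBIC)
cv2.imwrite("pics/"+pic+"_raw.png",big)
def dr(X,col):
    qq=proj(p,X);qq=((qq-[x0,y0]+.5)*sc-.5).round().astype(np.int32);cv2.polylines(big,[qq.reshape(-1,1,2)],True,col,1)
t=np.linspace(0,2*np.pi,60)
up=-r[:,1]
for hz in(-.046,-.054):
    dr(np.array([T+off*u+(z0+hz)*up+.024*(np.cos(a)*u+np.sin(a)*v) for a in t]),(255,255,0))
cv2.imwrite("pics/"+pic+".png",big)
if f=="w14":print("hole",onz(p,[(278,196)],.03))
E
python3 ov2.py w14 .005 ov14
```

```text
u az -27.892039805154834 tilt [-0.0009 -0.0015 -1.    ]
hole [[0.5258 0.3734 0.03  ]]
```

View pics/ov14.png

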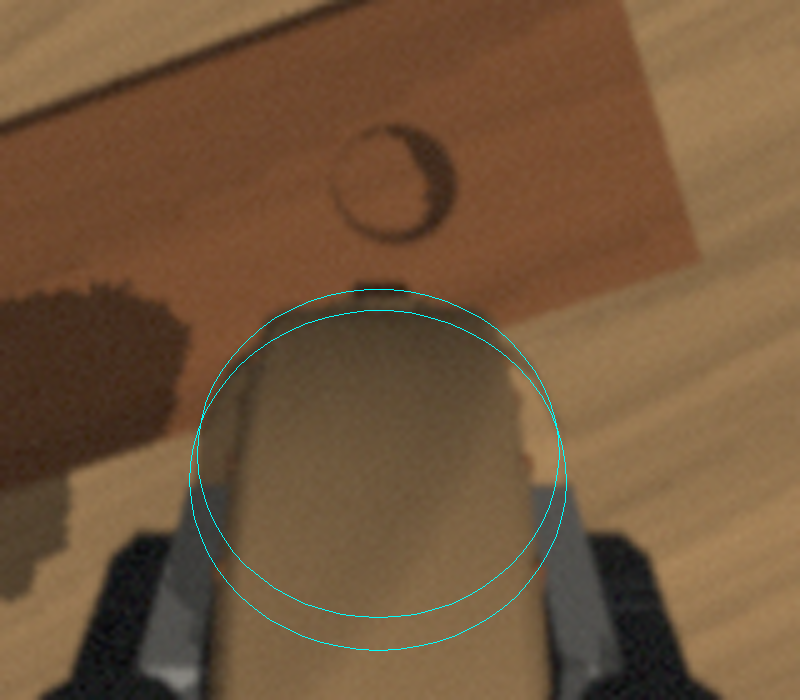

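arm_command(plan=[6.6, -40.5, 20, 0, 0, 0.0494, 1, 6.6, -40.5, 10, 0, 0, 0.0494, 1, 6.6, -40.5, 0, 0, 0, 0.0494, 1, 6.6, -40.5, 0, 0, 0, 0.0494, 1, 6.6, -40.5, 0, 0, 0, 0.0494, 1, 6.6, -40.5, 0, 0, 0, 0.0494, 1, 6.6, -40.5, 0, 0, 0, 0.0494, 1, 6.6, -40.5, 0, 0, 0, 0.0494, 1, 6.6, -40.5, 0, 0, 0, 0.0494, 1, 6.6, -40.5, 0, 0, 0, 0.0494, 1, 6.6, -40.5, 0, 0, 0, 0.0494, 1, 6.6, -41.5, 0, 0, 0, 0.0494, 1])

```text
time: 25.05
position: [0.6003, -0.1149, 0.2302]
eef_rot: [0.473, -0.472, -0.526, 0.527]
wrist_force: [0.3, 0.4, -1.5]
gripper_width: 0.027
```

arm_command(plan=[0, 0, -30, 0, 0, 0, 1, 0, 0, -30, 0, 0, 0, 1, 0, 0, -20, 0, 0, 0, 1, 0, 0, 0, 0, 0, 0, 1, 0, 0, 0, 0, 0, 0, 1])

```text
time: 25.68
position: [0.6014, -0.1129, 0.1523]
eef_rot: [-0.472, 0.473, 0.526, -0.525]
wrist_force: [1.1, 0.4, -0.4]
gripper_width: 0.0273
```

```bash
python3 - <<'E'
from h import *
import pickle
s=get_state();p,im=snap("wrist","w15"); print(s['time'],s['position'],s['wrist_force'],s['gripper_width'],s['joint_pos'],abs(s['qd']).max())
pickle.dump((p,s),open("w15.pkl","wb"))
p,im=snap("side","s15");crop(im,225,130,120,100,6,"s15c")
E
python3 ov2.py w15 .0045 ov15
```

```text
25.675 [ 0.60137399 -0.11287776  0.15227607] [ 1.07695892  0.41813625 -0.38932122] 0.027304688851577424 [ 0.90490923  0.78562819 -1.22905764  1.72800803  0.78978214  1.21739058
  1.14286196] 0.011691096166497923
u az 6.096715538283232 tilt [ 0.0014  0.0004 -1.    ]
```

View pics/w15.png

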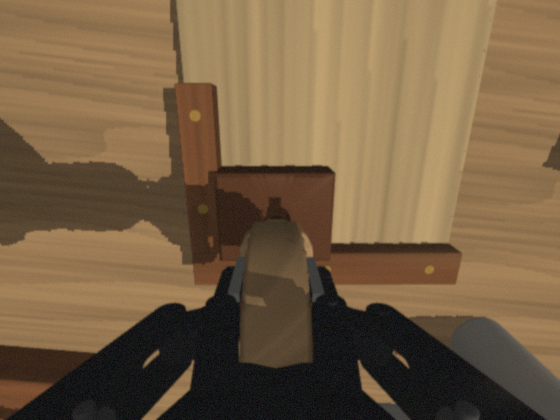

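View pics/s15c.png

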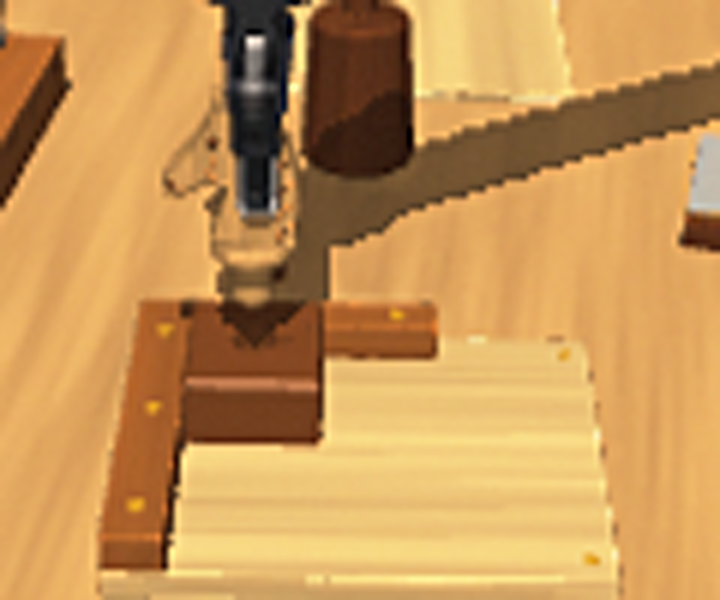

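Run:
```python
from h import *
import pickle
im=cv2.imread("pics/w15.png");crop(im,205,150,140,110,5.5,"w15c")
p,s=pickle.load(open("w15.pkl","rb"));im=cv2.imread("pics/w15.png")
# predicted bore & keyway outline for bore at (.6045,-.1135), yaw 6.1
a=np.radians(6.1);u=np.array([np.cos(a),np.sin(a)]);v=np.array([-u[1],u[0]]);c=np.array([.6045,-.1135])
big=cv2.resize(im[150:260,205:345],None,fx=5.5,fy=5.5,interpolation=cv2.INTER_CUBIC)
def dr(L,col):
    X=np.array([[*(c+f*u+g*v),.06] for f,g in L]);q=((proj(p,X)-[205,150]+.5)*5.5-.5).round().astype(np.int32);cv2.polylines(big,[q.reshape(-1,1,2)],True,col,1)
t=np.linspace(0,6.28,50);dr(list(zip(.01325*np.cos(t),.01325*np.sin(t))),(255,255,0));dr([(-.012,-.005),(-.0205,-.005),(-.0205,.005),(-.012,.005)],(255,255,0));dr([(-.04,-.05),(.04,-.05),(.04,.05),(-.04,.05)],(0,255,0))
cv2.imwrite("pics/ov16.png",big)
```

```text
(no output)
```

View pics/ov16.png

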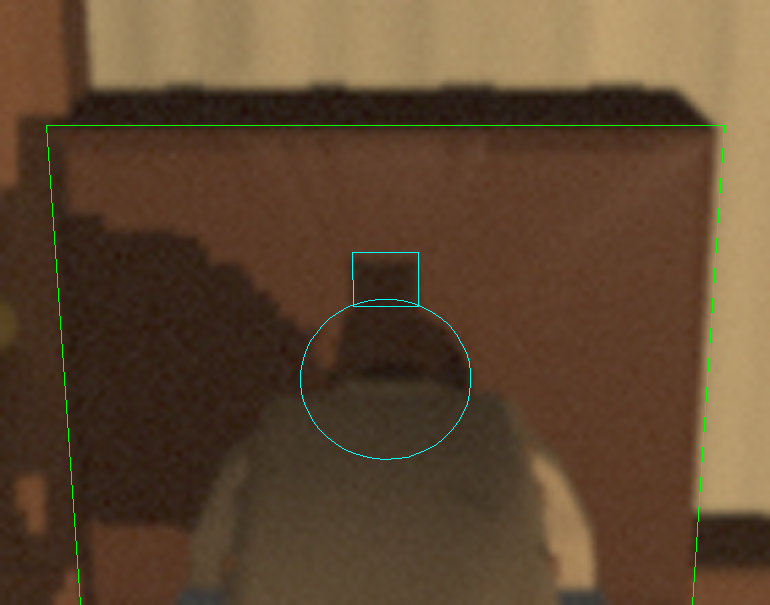

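View pics/w15c.png

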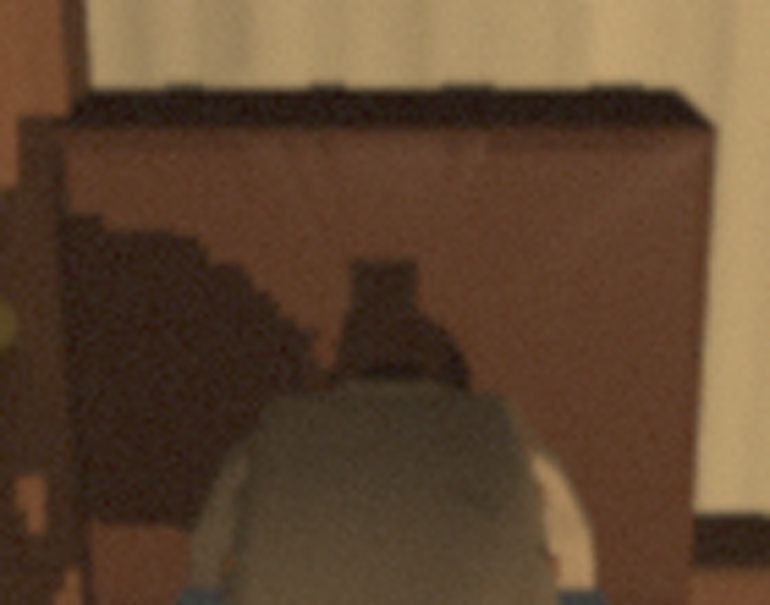

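arm_command(plan=[-1, -1, -12, 0, 0, 0, 1, 0, 0, -10, 0, 0, 0, 1, 0, 0, 0, 0, 0, 0, 1, 0, 0, -2, 0, 0, 0, 1, 0, 0, -2, 0, 0, 0, 1, 0, 0, -2, 0, 0, 0, 1, 0, 0, -2, 0, 0, 0, 1, 0, 0, 0, 0, 0, 0, 1])

```text
time: 26.78
position: [0.5996, -0.1144, 0.1212]
eef_rot: [0.473, -0.473, -0.526, 0.526]
wrist_force: [-0.4, 0.2, -1.2]
gripper_width: 0.0278
```

arm_command(plan=[0, 0, -2, 0, 0, 0, 1, 0, 0, -2, 0, 0, 0, 1, 0, 0, -2, 0, 0, 0, 1, 0, 0, 0, 0, 0, 0, 1])

```text
time: 27.28
position: [0.5999, -0.1143, 0.1152]
eef_rot: [-0.473, 0.473, 0.526, -0.526]
wrist_force: [-0.6, -0.3, -2.7]
gripper_width: 0.0271
```

Tenon entered. Next the key meets the top or its keyway, at about z = 0.111.

arm_command(plan=[0, 0, -2, 0, 0, 0, 1, 0, 0, -2, 0, 0, 0, 1, 0, 0, -2, 0, 0, 0, 1, 0, 0, -2, 0, 0, 0, 1, 0, 0, 0, 0, 0, 0, 1])

```text
time: 27.9
position: [0.5997, -0.1144, 0.1071]
eef_rot: [-0.473, 0.473, 0.526, -0.526]
wrist_force: [1.2, 1.4, -2.9]
gripper_width: 0.0269
```

arm_command(plan=[0, 0, -2, 0, 0, 0, 1, 0, 0, -2, 0, 0, 0, 1, 0, 0, -2, 0, 0, 0, 1, 0, 0, -2, 0, 0, 0, 1, 0, 0, -2, 0, 0, 0, 1, 0, 0, 0, 0, 0, 0, 1])

```text
time: 28.65
position: [0.5996, -0.1143, 0.097]
eef_rot: [0.473, -0.473, -0.526, 0.526]
wrist_force: [0.9, 0.2, -2.7]
gripper_width: 0.0275
```

arm_command(plan=[0, 0, -2, 0, 0, 0, 1, 0, 0, -2, 0, 0, 0, 1, 0, 0, -1.5, 0, 0, 0, 1, 0, 0, -1.5, 0, 0, 0, 1, 0, 0, 0, 0, 0, 0, 1, 0, 0, 0, 0, 0, 0, 1])

```text
time: 29.4
position: [0.5997, -0.1143, 0.0928]
eef_rot: [0.472, -0.473, -0.525, 0.526]
wrist_force: [-5.9, -1.8, 13.9]
gripper_width: 0.0275
```

Run:
```python
from h import *
import pickle
s=get_state();p,im=snap("wrist","w17"); print(s['time'],s['position'],s['wrist_force'],s['ft_torque'],s['gripper_width'])
p,im=snap("side","s17");crop(im,225,150,120,90,6.5,"s17c")
p,im=snap("scene","sc17");crop(im,185,195,140,110,5.5,"sc17c")
```

```text
29.4 [ 0.59966577 -0.11428352  0.09279054] [-5.94267002 -1.75311762 13.91492295] [-0.22595288  1.03048521 -0.0217669 ] 0.02750329966893051
```

View pics/s17c.png

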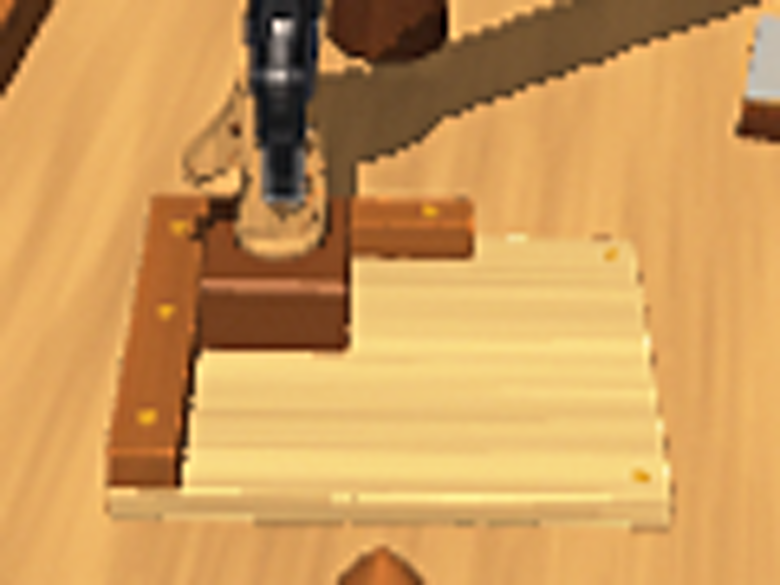

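View pics/w17.png

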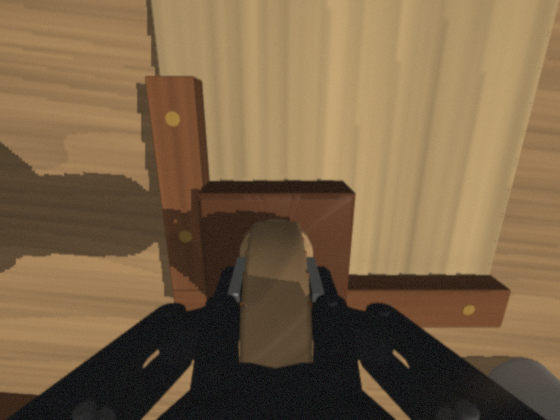

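View pics/sc17c.png

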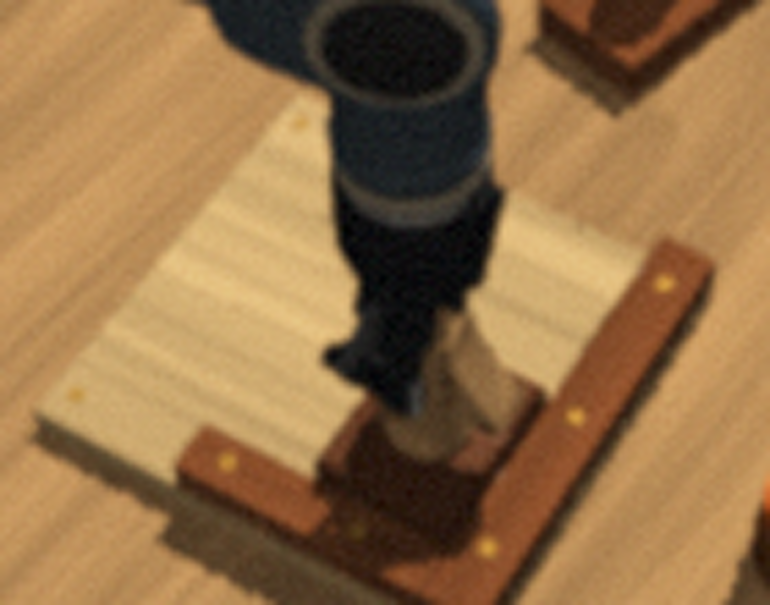

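arm_command(plan=[0, -1, -1, 0, 0, 0, 1, 0, -1, -1, 0, 0, 0, 1, 0, 0, 0, 0, 0, 0, 1, 0, 0, 0, 0, 0, 0, 1, 0, 0, 0, 0, 0, 0, 1, 0, 0, 0, 0, 0, 0, 1])

```text
time: 30.3
position: [0.5997, -0.1143, 0.0927]
eef_rot: [0.472, -0.473, -0.526, 0.526]
wrist_force: [-9.8, 0.6, 23.4]
gripper_width: 0.0273
```

Run:
```python
from h import *
import pickle
from scipy.spatial.transform import Rotation as R
np.set_printoptions(precision=4,suppress=True)
s=get_state();q=s['eef_rot'];r=R.from_quat([q[1],q[2],q[3],q[0]]).as_matrix()
print(s['time'],s['position'],s['wrist_force'],s['ft_torque'],s['gripper_width'],abs(s['qd']).max(),r[:,1],np.degrees(np.arctan2(-r[1,2],-r[0,2])))
p,im=snap("wrist","w18");pickle.dump(p,open("w18.pkl","wb"));crop(im,140,160,380,180,2.1,"w18c")
p,im=snap("side","s18");crop(im,235,160,60,60,10,"s18c")
```

```text
30.3 [ 0.5997 -0.1143  0.0927] [-9.787   0.6164 23.4228] [ 0.1394  1.8555 -0.064 ] 0.02730307989119003 0.002755712218800784 [ 0.0003 -0.0003 -1.    ] 6.129240904158409
```

View pics/w18c.png

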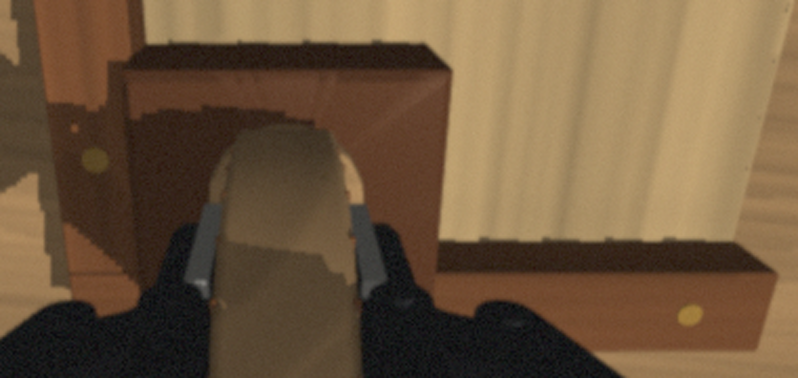

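View pics/s18c.png

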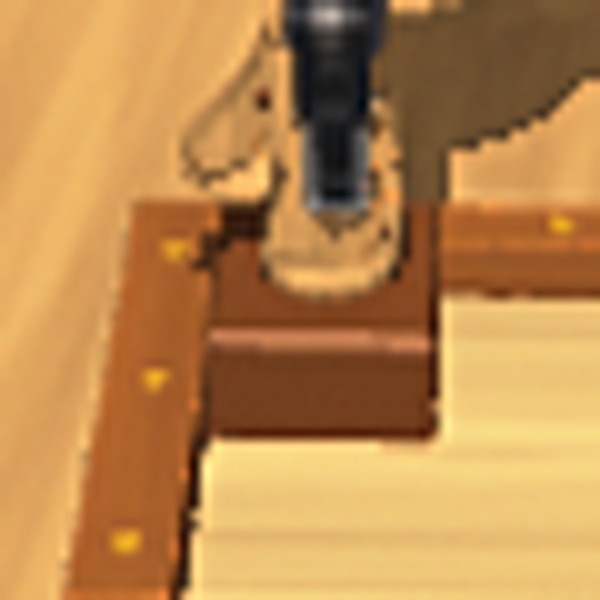

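The shoulder is down on the plinth top, at the predicted z of 0.0927 m, with 23 N downward. The plinth is parallel to both stops with no visible gap, and the tool is upright at 6.1° yaw.

```bash
python3 -c "
from bench import *
print(sign_off()); print(get_state()['wrist_force'])"
```

```text
the job is handed in; nothing more can be done
None
the job is handed in; nothing more can be done
```

The job is handed in at about 30 s of the 72 s allowed, with the horse head home in the plinth and the arm still gripping and pressing; no verdict was reported.

**What I did:** I pushed the plinth against the fence with both fingertips, then against the side stop, then against the fence again. I then lifted the pale horse head from the stand and turned it about 34°, to line up with the plinth. The key dropped straight into the keyway on the way down, so no search turn was needed.

**Last checks before handing in:**
- **Plinth in the corner:** both fence pushes stopped at the same place to about 0.2 mm, with 13–17 N. The side stop took 17 N with no further motion, and the final pictures show no gap at either stop.
- **Horse head home:** the tool stopped at z = 0.0927 m, against 0.0928 m expected for a seated shoulder. It was upright to within 0.03° and at 6.1° yaw; the plinth and stops measured 6.0–6.2°.
- **Grip and press:** the gripper was still closed on the neck at 27 mm, pressing down with about 23 N and with about 10 N towards the fence.
- **Other things on the bench:** they looked unmoved in the pictures I took, but I did not measure them again at the end.

**What disagreed:**
- **Cameras:** the first scene and side pictures put points up to about 5 mm off the values from touch. A later wrist picture put the keyway 1.7 mm off. I used the touch values, and the tenon went in with little side force.
- **Not checked:** I took no picture after handing in, and the wrist force could no longer be read then.

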